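# Make up trays of spare knobs and stack them

### The arm

A 6-joint arm with a two-finger parallel gripper is mounted at the origin on the work surface. World frame = base frame: x ahead of the robot, y to its left, z up, the work surface at z = 0. Lengths are in m, angles in rad, forces in N, time in s.
With the tool pointing down it reaches from about 0.25 to 0.775 m from the base axis. Payload 4 kg.
Tool frame: the origin (TCP) lies midway between the tips of the shut fingers; the grasp point (between the pads) lies 19 mm behind it (robot.tcp_to_grasp is the distance from the TCP to the grasp point, in m); z points along the fingers, y is the line along which they close (so a half turn about z gives the same grasp; the last joint's range is limited). The gripper opens to 94 mm and grips with 3 to 60 N. Pads are 16 mm wide; open, the fingers measure 119 mm over their backs; the gripper's body (75 mm by 177 mm) begins 78 mm behind the grasp point.
Start: joints at [-0.103, 0.087, 1.371, -0, 1.684, -0.103], TCP at [0.55, -0, 0.206] pointing down, gripper open.
Joint ranges: [-3.1, 3.1], [-0.76, 2.03], [0.27, 2.55], [-1.08, 4.22], [0.17, 2.65], [-2.57, 2.57]. Speed limits (rad/s): [2.79, 2.79, 3.14, 3.14, 3.14, 3.14].

### API

Orientations are given as [roll, pitch, yaw] about the fixed x, y, z axes, in that order (R = Rz(yaw) Ry(pitch) Rx(roll)).
In Python, from bench import robot, viewer gives the robot as it stands. The module is installed in compiled form; this text tells all that it offers.
- The arm moves only by the shell command python3 -m handwheel 'ROWS' [OPENING]. ROWS is JSON, a list of rows, each a list of 6 numbers: the shift along the tool's x, y, z in units of 0.2 m (1.0 is 0.2 m), then the turn, a rotation vector about the tool's x, y, z in units of 30 degrees (1.0 is 30 degrees). In form: [[x, y, z, wx, wy, wz], ...]. A call has 1 to 10 rows; each row is the pose to reach, as a shift and turn from the pose commanded when the call began, along the tool's axes at that moment; what a row does not reach only later rows make up. A row lasts 1/12 s, in which the tool goes at most 41.7 mm and 7.16 degrees, less where a joint would pass 70% of its speed; a pose out of reach is approached as far as the arm can. A call with a number of a shift or a turn outside -1 to 1 is refused whole. A call with a gripper value outside its range is refused whole. OPENING is the gripper's target within -1 to 1 (shut at 1, half-way at 0, fully open at -1), set as the call begins (- or left out, the last holds). The fingers move at their own pace and stop on an object; the grip force is fixed at half the most. Time passes only in rows, so rows that repeat a pose let the fingers close. It gives the time, the measured TCP pose, the force, the opening and the grip force at its end, in the units of the state.
- robot.get_obs(): the state, without advancing time (a new reading comes with each control period).
- viewer.snapshot(name): name is "scene" or "side" or "wrist"; returns the picture (420x560x3 uint8, red, green, blue); there is no depth.
- viewer.calibration(name): a dict with "fx", "fy", "cx", "cy" (pixels), "R" (3x3) and "t" (3): a world point X has camera coordinates R X + t. Camera axes: x right, y down, z forward; pixel columns grow to the right and rows downward; lengths in m; the calibration is good to about 2 mm. The wrist camera is an equidistant fisheye: a pixel r from the principal point sees the ray r / f radians off the axis. A picture is of the moment at which its call begins: read the wrist's pose just before it. calibration takes no time and is no camera call; for the wrist camera it gives the pose at the moment of the call.
- robot.close_job(): hands the job in; it is judged then, once.
The state is a dict: "time": time; "joint_positions": joint angles; "qvel": joint speeds; "joint_torque": joint torques, N m; "tool_pos": TCP position; "ee_rot": TCP orientation; "wrist_force": force on the tool from outside, world axes, zero at the start; "wrist_torque": the same for the moment, N m; "width": finger opening in m; "finger_force": force on a finger pad.
Only numpy, scipy, OpenCV 4.12 (cv2) and the standard library are available. Lean on these libraries where they do the work, as an engineer would, in place of code of your own. Each camera call takes 0.05 s, during which the arm holds its last target. There are 200 camera calls.

### The job

Make up spares for the power supplies on repair: with the scoop, take ball knobs out of the leaning jar and tip at least one into every blue tray on the bench, keeping the gripper itself out of the jar, and lay the scoop back level in its dish. Stack all the trays, with their knobs in them, on the stacking base in any order, cut corners over cut corners so that each skirt drops fully home on the one below, and close the top tray with the lid in the same way. Leave the multimeter, the solder spool and the screwdriver where they are.

Things in the scene. Friction and masses are not known exactly. Their poses are not given: they have to be found in the camera images.
- scoop_grip (a point): hand scoop, steel with a black grip, 0.17 kg; this point is the middle of the grip. Axes of the scoop: x from handle to lip, y left, z up out of the bowl. The handle runs back and up from the bowl's back wall at 36 degrees to the bowl's floor, 155 mm long; its last 66 mm is the grip, 18 mm wide (y), 20 mm deep. From the bowl's underside centre this point is 117 mm back, 88.5 mm up
- scoop_bowl (a point): centre of the floor of the scoop's bowl (1.6 mm above its underside); same axes. Bowl 42 mm long (x), 58 mm wide (y), open in front; floor flat over 30 mm, rising at 36 degrees to each side to 10 mm; over the rear 22 mm upright sides and a back wall, 26 mm high
- scoop_lip (a point): middle of the scoop's front edge, at the underside, 21 mm ahead of the bowl's centre; same axes
- rest_in (a point): fixed white dish, 74 x 84 mm, 12 mm high, floor and walls 4 mm, where the scoop's bowl lies level at the start, its handle sticking up over the dish's -x end. This point is the centre of the dish's inner floor; x is the scoop's x at the start (within a few degrees), z up
- jar_mouth (a point): clear jar leaning in a fixed cradle, mouth towards the robot and up. Point: centre of the mouth, in its rim's plane; z out along the jar's axis (30 degrees above level), x across to the upper side, y level. 100 mm deep inside, inner radius 63 mm, from 87 mm above the jar's floor a neck of inner radius 51 (outer 58), cone between 73 and 87. The knobs lie in the low corner: on the -x wall, by the floor
- knob0_centre (a point): centre of a red ball knob, 25 mm ball, 12 g, slippery, with a small brass insert; nine of them start in the jar
- knob1_centre (a point): centre of a red ball knob, 25 mm ball, 12 g, slippery, with a small brass insert; nine of them start in the jar
- knob2_centre (a point): centre of a red ball knob, 25 mm ball, 12 g, slippery, with a small brass insert; nine of them start in the jar
- knob3_centre (a point): centre of a red ball knob, 25 mm ball, 12 g, slippery, with a small brass insert; nine of them start in the jar
- knob4_centre (a point): centre of a red ball knob, 25 mm ball, 12 g, slippery, with a small brass insert; nine of them start in the jar
- knob5_centre (a point): centre of a red ball knob, 25 mm ball, 12 g, slippery, with a small brass insert; nine of them start in the jar
- knob6_centre (a point): centre of a red ball knob, 25 mm ball, 12 g, slippery, with a small brass insert; nine of them start in the jar
- knob7_centre (a point): centre of a red ball knob, 25 mm ball, 12 g, slippery, with a small brass insert; nine of them start in the jar
- knob8_centre (a point): centre of a red ball knob, 25 mm ball, 12 g, slippery, with a small brass insert; nine of them start in the jar
- tray_a_mid (a point): open blue tray, 90 g (may be absent), 56 mm high; point: its centre, 28 mm up. x, its long axis, points to the end with two corners cut (45 degrees, 18 mm); z up. Upper body 112 x 64 mm, walls 2.5; inner floor 12 mm up. Its lowest 10 mm is a flared skirt, 124 x 76 mm, that drops over the tray or base below with 1.5 mm (lower edge 3.5) to spare; seated, it stands 47 mm above the one below
- tray_b_mid (a point): open blue tray, 90 g (may be absent), 56 mm high; point: its centre, 28 mm up. x, its long axis, points to the end with two corners cut (45 degrees, 18 mm); z up. Upper body 112 x 64 mm, walls 2.5; inner floor 12 mm up. Its lowest 10 mm is a flared skirt, 124 x 76 mm, that drops over the tray or base below with 1.5 mm (lower edge 3.5) to spare; seated, it stands 47 mm above the one below
- tray_c_mid (a point): open blue tray, 90 g (may be absent), 56 mm high; point: its centre, 28 mm up. x, its long axis, points to the end with two corners cut (45 degrees, 18 mm); z up. Upper body 112 x 64 mm, walls 2.5; inner floor 12 mm up. Its lowest 10 mm is a flared skirt, 124 x 76 mm, that drops over the tray or base below with 1.5 mm (lower edge 3.5) to spare; seated, it stands 47 mm above the one below
- lid_grip (a point): cream lid of the same outline and skirt as the trays (124 x 76 mm), 90 g; on top a grip bar 60 mm long (x) x 16 mm wide (y) x 24 mm high; this point is the middle of the bar, 24.5 mm above the underside of the skirt. x points to the end with the cut corners, z up. Seated on a tray its skirt's underside is 47 mm above the tray's underside
- base_top (a point): stacking base, fixed: dark steel plate 150 x 100 x 6 mm with a cream block 112 x 64 mm, 10 mm high on it, two corners of one end cut like the trays'. This point is the centre of the block's top, 16 mm above the bench; x points to the end with cut corners, z up. A tray seated on it has its underside 7 mm above the bench (its centre 19 mm above this point)
- base_nose (a point): middle of the cut-cornered end of the base's block, at its top
- meter_mid (a point): multimeter lying on the bench, dark green, 190 x 88 x 38 mm: leave it where it is
- spool_mid (a point): black and silver solder spool standing on the bench, 64 mm across, 54 mm high: leave it where it is
- driver_grip (a point): yellow screwdriver, 190 mm, lying on the bench: leave it where it is
Things that resemble listed ones, but are neither listed nor needed, are in the scene too. Of the things that look like the part that bears base_top, take the one that is farthest to the robot's left at the start.

How it is judged:
By the outcome, as a careful person would: the job done as asked, in the order asked, and still so for the second after the job is handed in, with the robot touching nothing.
Of tray_a, tray_b, tray_c only 2 to 3 are there at a start; the rules pass over those that are not, and their reading is None.
At some moment in a run one of tray_a, tray_b, tray_c, lid may be knocked a few centimetres aside while the robot is not near it.
It also fails if it takes over 210 s, if anything falls off the work surface, if the arm or the gripper's body presses on something with over 40 N, if the wrist force passes 120 N, or if a joint passes its speed limit or range.

## Working session

There is one attempt and no reset: what is moved stays moved. The work goes in short steps, Python scripts to look and compute and a shell command to move; the robot and the scene stay as the last step left them, time stands still between calls to the robot, and variables do not carry over. Pictures are saved under pics/ and viewed, at most 14 in all, crops included, and the job is handed in when it is done.

```bash
mkdir -p pics; ls; python3 - <<'E'
from bench import robot, viewer
import cv2,json
for n in ("scene","side","wrist"):
    im=viewer.snapshot(n); cv2.imwrite(f"pics/{n}0.png",im[:,:,::-1])
    c=viewer.calibration(n); print(n,{k:(v.tolist() if hasattr(v,'tolist') else v) for k,v in c.items()})
o=robot.get_obs(); print(o, robot.tcp_to_grasp)
E
```

```text
pics
scene {'fx': 469.17279228178575, 'fy': 469.17279228178575, 'cx': 276.73086449053756, 'cy': 202.39029443807962, 'R': [[-0.6156211566372891, 0.7879575493241944, 0.011553872232988599], [0.6506480610816843, 0.5165054673410553, -0.5566679466409424], [-0.44459834919982694, -0.3351790606076221, -0.8306547448964465]], 't': [0.46486017974403665, -0.2771915701757123, 1.6575195443693522]}
side {'fx': 414.5113691509049, 'fy': 414.5113691509049, 'cx': 279.53158557293824, 'cy': 207.7127742496396, 'R': [[0.9255717893032636, -0.3784264925581047, 0.010500122671943384], [-0.1929866852052742, -0.49551361338829114, -0.8468898383381155], [0.32568850483158823, 0.7818309591446541, -0.5316646961605732]], 't': [-0.6004810526154826, 0.15440586116733349, 0.9764863215659679]}
wrist {'fx': 325.19226210127806, 'fy': 325.19226210127806, 'cx': 283.26758103606755, 'cy': 208.06733739618005, 'R': [[0.9999998377941148, -0.00036162540344117047, -0.0004400441042197185], [-0.00023680709397195184, -0.9666191388715054, 0.2562174550839802], [-0.0005180097936497429, -0.2562173093184354, -0.9666190677156524]], 't': [-0.5513899052921046, -0.02669570381434842, 0.39075502869697937]}
{'time': 0.15, 'joint_positions': array([-1.03143133e-01,  8.77882154e-02,  1.37189060e+00,  4.55256872e-07,
        1.68360835e+00, -1.03119014e-01]), 'qvel': array([ 8.44831737e-04, -1.29044513e-03, -4.45868039e-03,  1.95444431e-03,
       -4.30741729e-05,  2.35410912e-04]), 'joint_torque': array([ 1.24418581e-03, -3.40636396e+01, -3.02795255e+01,  7.18983379e-02,
        3.04441026e-02, -1.11468453e-04]), 'tool_pos': array([5.49578645e-01, 1.54317827e-05, 2.04579799e-01]), 'ee_rot': array([-3.13990719e+00, -1.74876444e-04,  1.57077211e+00]), 'wrist_force': array([-0.24084207,  0.0806319 , -0.93799645]), 'wrist_torque': array([-0.00331746,  0.01506371, -0.03551615]), 'finger_force': 0.0, 'width': 0.09392106497332448} 0.0188
```

View pics/scene0.png

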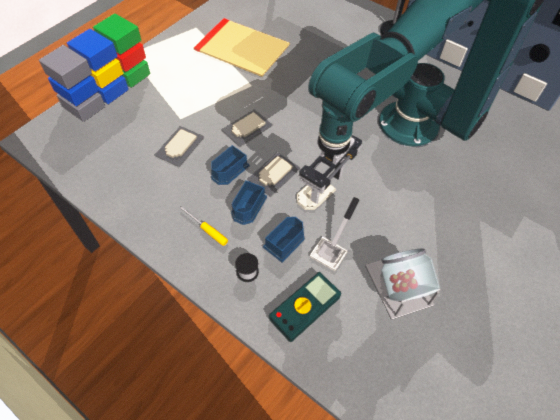

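View pics/side0.png

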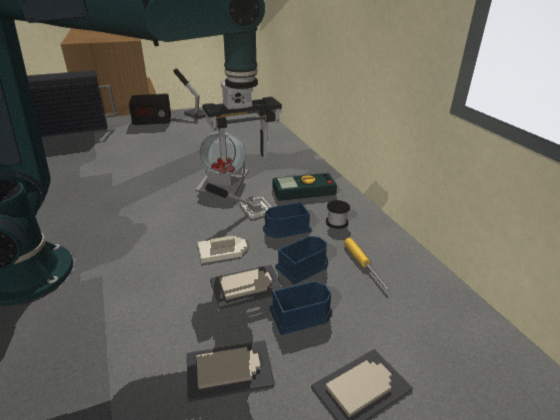

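```bash
cat > h.py <<'E'
from bench import robot, viewer
import cv2, numpy as np
from scipy.spatial.transform import Rotation as Ro
def ray(n,u,v,c=None):
    c=c or viewer.calibration(n); R=np.array(c['R']);t=np.array(c['t'])
    x=np.array([(u-c['cx'])/c['fx'],(v-c['cy'])/c['fy']])
    if n=='wrist':
        r=np.hypot(*x); d=np.array([*(x/r*np.sin(r)),np.cos(r)]) if r>1e-9 else np.array([0,0,1.])
    else: d=np.array([*x,1.])
    d=R.T@d; return -R.T@t, d/np.linalg.norm(d)
def onz(n,u,v,z,c=None):
    o,d=ray(n,u,v,c); return o+d*(z-o[2])/d[2]
def tri(*rs):
    A=0;b=0
    for o,d in rs:
        P=np.eye(3)-np.outer(d,d); A=A+P; b=b+P@o
    return np.linalg.solve(A,b)
def proj(n,X,c=None):
    c=c or viewer.calibration(n); p=np.array(c['R'])@np.array(X)+np.array(c['t'])
    if n=='wrist':
        th=np.arctan2(np.hypot(p[0],p[1]),p[2]); k=th/np.hypot(p[0],p[1]); q=p[:2]*k
    else: q=p[:2]/p[2]
    return q*c['fx']+np.array([c['cx'],c['cy']])
def snap(n,name):
    c=viewer.calibration(n); im=viewer.snapshot(n)[:,:,::-1].copy(); cv2.imwrite(f'pics/{name}.png',im); return im,c
def toolT():
    o=robot.get_obs(); T=np.eye(4); T[:3,:3]=Ro.from_euler('xyz',o['ee_rot']).as_matrix(); T[:3,3]=o['tool_pos']; return T
def rows(p,Rm,T=None):
    """units to go from T (tool pose) to position p / rotation Rm"""
    T=toolT() if T is None else T
    d=T[:3,:3].T@(np.array(p)-T[:3,3])/0.2
    w=Ro.from_matrix(T[:3,:3].T@Rm).as_rotvec(degrees=True)/30
    return np.round(np.r_[d,w],3)
np.set_printoptions(suppress=True,precision=4)
E
python3 - <<'E'
from h import *
im=cv2.imread('pics/scene0.png'); cv2.imwrite('pics/crop1.png',cv2.resize(im[105:330,150:450],(800,600),interpolation=cv2.INTER_CUBIC))
for k,u,v,z in [('base?',180,143,.016),('base?',248,125,.016),('base?',275,170,.016),('lid',315,195,.02),('tray',229,165,.03),('tray',248,202,.03),('tray',285,237,.03),('scoopbowl',328,253,.01),('grip',350,208,.09),('jar',405,280,.08),('meter',304,306,.03),('spool',247,267,.03),('driver',212,232,.01)]:
    print(k,u,v,onz('scene',u,v,z))
E
```

```text
base? 180 143 [ 0.5734 -0.5544  0.016 ]
base? 248 125 [ 0.3683 -0.4287  0.016 ]
base? 275 170 [ 0.4648 -0.2342  0.016 ]
lid 315 195 [ 0.4669 -0.0745  0.02  ]
tray 229 165 [ 0.5495 -0.3558  0.03  ]
tray 248 202 [ 0.6213 -0.216   0.03  ]
tray 285 237 [ 0.6484 -0.0533  0.03  ]
scoopbowl 328 253 [0.604 0.07  0.01 ]
grip 350 208 [0.4845 0.0546 0.09  ]
jar 405 280 [0.5786 0.29   0.08  ]
meter 304 306 [0.784 0.114 0.03 ]
spool 247 267 [ 0.7904 -0.078   0.03  ]
driver 212 232 [ 0.7601 -0.24    0.01  ]
```

View pics/crop1.png

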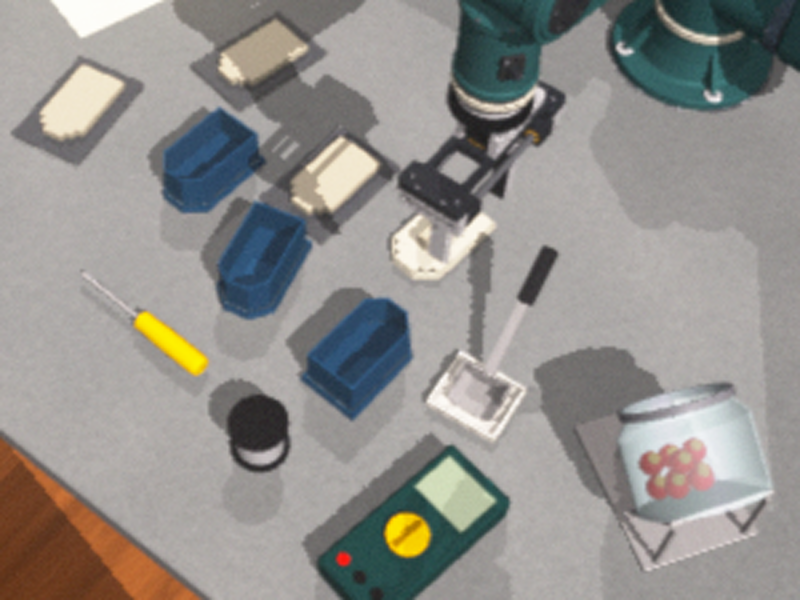

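View pics/wrist0.png

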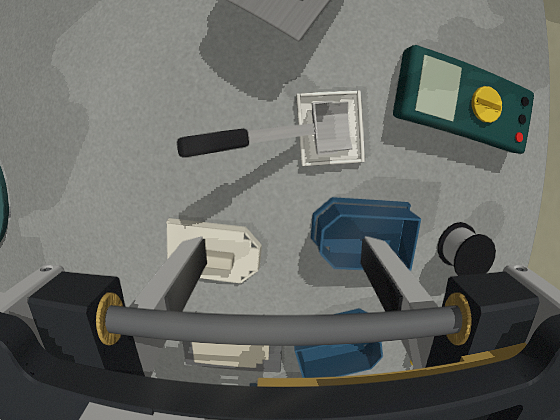

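```bash
python3 - <<'E'
from h import *
w=cv2.imread('pics/wrist0.png'); c=viewer.calibration('wrist')
g=cv2.cvtColor(w,cv2.COLOR_BGR2GRAY)
m=((g<60)*255).astype(np.uint8); m[:110]=0;m[175:]=0;m[:,:165]=0;m[:,265:]=0
mm=cv2.moments(m,True); u,v=mm['m10']/mm['m00'],mm['m01']/mm['m00']; print('wrist grip',u,v,mm['m00'],cv2.minAreaRect(cv2.findNonZero(m)))
rw=ray('wrist',u,v,c)
s=cv2.imread('pics/scene0.png'); g=cv2.cvtColor(s,cv2.COLOR_BGR2GRAY)
m=((g<60)*255).astype(np.uint8); m2=np.zeros_like(m); m2[192:222,338:362]=m[192:222,338:362]
mm=cv2.moments(m2,True); us,vs=mm['m10']/mm['m00'],mm['m01']/mm['m00']; print('scene',us,vs,mm['m00'])
print('tri',tri(rw,ray('scene',us,vs)), 'plane',rw[0]+rw[1]*(.0925-rw[0][2])/rw[1][2], onz('scene',us,vs,.0925))
# dish : white mask bounding
hsv=cv2.cvtColor(w,cv2.COLOR_BGR2HSV); m=((hsv[:,:,2]>205)&(hsv[:,:,1]<40)).astype(np.uint8)*255
m[:80]=0;m[175:]=0;m[:,:285]=0;m[:,375:]=0
r=cv2.minAreaRect(cv2.findNonZero(m)); b=cv2.boxPoints(r); print(r); P=np.array([onz('wrist',*p,.012,c) for p in b]); print(P, P.mean(0))
print([np.linalg.norm(P[i]-P[i-1]) for i in range(4)])
im=cv2.imread('pics/scene0.png')[230:330,350:460]; im2=cv2.imread('pics/side0.png')[120:220,180:290]
cv2.imwrite('pics/jar.png',np.hstack([cv2.resize(i,(400,364),interpolation=cv2.INTER_CUBIC) for i in (im,im2)]))
E
```

```text
wrist grip 211.9941348973607 142.28372434017595 1364.0 ((212.4381866455078, 142.47967529296875), (20.223665237426758, 71.43755340576172), 81.63410949707031)
scene 351.21276595744683 207.6595744680851 94.0
tri [0.4886 0.0592 0.1013] plane [0.4868 0.0585 0.0925] [0.4829 0.0573 0.0925]
((330.6770324707031, 127.15486907958984), (71.84052276611328, 62.79393768310547), 86.18592071533203)
[[0.5669 0.1091 0.012 ]
 [0.639  0.1163 0.012 ]
 [0.6465 0.0326 0.012 ]
 [0.5727 0.0266 0.012 ]] [0.6062 0.0712 0.012 ]
[np.float64(0.08265251858661765), np.float64(0.07245116455406522), np.float64(0.08409148746090717), np.float64(0.07403744046029463)]
```

View pics/jar.png

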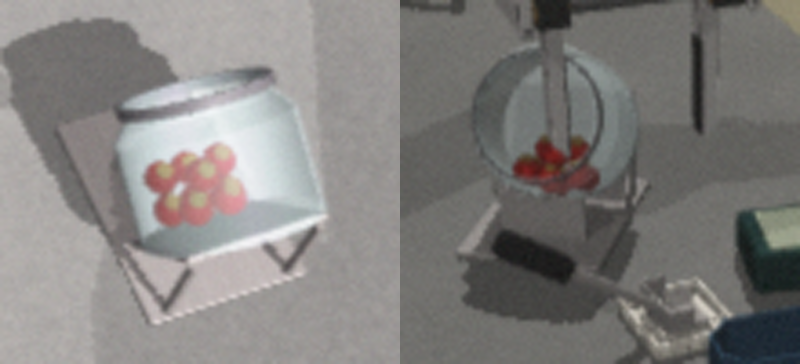

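```bash
python3 -m handwheel '[[0.1,-0.1,0,0.0,0,0.2],[0.2,-0.2,0,0,0,0.4],[0.29,-0.315,0,0,0,0.6],[0.29,-0.315,0,0,0,0.8],[0.29,-0.315,0,0,0,1],[0.29,-0.315,0,0,0,1]]' -1
python3 -m handwheel '[[0,0,0,0,0,0.23],[0,0,0,0,0,0.46],[0,0,0,0,0,0.69],[0,0,0.1,0,0,0.92],[0,0,0.15,0,0,1],[0,0,0.15,0,0,1]]'
python3 -m handwheel '[[0,0,0,0,0,0.23],[0,0,0,0,0,0.46],[0,0,0,0,0,0.69],[0,0,0.1,0,0,0.82],[0,0,0.15,0,0,0.82],[0,0,0.15,0,0,0.82]]'
python3 - <<'E'
from h import *
im,c=snap('wrist','w1')
g=cv2.cvtColor(im,cv2.COLOR_BGR2GRAY); print(c['R'],-np.array(c['R']).T@c['t'],toolT(),robot.get_obs()['joint_positions'])
ex=proj('wrist',[.487,.0585,.0925],c); print('expect grip',ex)
a,b=int(ex[0]),int(ex[1]); m=((g<60)*255).astype(np.uint8); k=np.zeros_like(m); k[max(b-90,0):b+90,max(a-90,0):a+90]=m[max(b-90,0):b+90,max(a-90,0):a+90]
n,l,st,ce=cv2.connectedComponentsWithStats(k); print(st,ce)
E
```

```text
time: 0.65
tool_pos: [0.4865, 0.0584, 0.2053]
ee_rot: [-3.142, 0.0, 1.046]
wrist_force: [0.9, -0.7, -0.4]
width: 0.0942
finger_force: 0.0
time: 1.15
tool_pos: [0.4855, 0.0578, 0.1724]
ee_rot: [-3.139, 0.005, 0.525]
wrist_force: [-0.7, -0.3, -0.4]
width: 0.0939
finger_force: 0.0
time: 1.65
tool_pos: [0.4854, 0.0579, 0.1429]
ee_rot: [-3.141, 0.005, 0.098]
wrist_force: [-0.6, -0.1, -1.5]
width: 0.0939
finger_force: 0.0
[[ 0.0974 -0.9952  0.0003]
 [-0.9611 -0.094   0.2598]
 [-0.2585 -0.0256 -0.9657]] [0.5619 0.0651 0.3222] [[ 0.9953  0.0972 -0.0035  0.486 ]
 [ 0.0972 -0.9953  0.      0.0579]
 [-0.0035 -0.0003 -1.      0.1441]
 [ 0.      0.      0.      1.    ]] [ 0.0027 -0.0249  1.6077  0.      1.5623  1.4761]
expect grip [282.1417 225.4231]
[[     0      0    560    420 232228]
 [   270    181     25     89   2097]
 [   192    239     15     52    462]
 [   361    239     11     45    336]
 [   192    313     32      2     40]
 [   342    313     30      2     37]] [[279.5181 209.1441]
 [281.4864 225.505 ]
 [198.197  262.119 ]
 [366.4405 259.3571]
 [205.7    313.725 ]
 [358.6757 313.8108]]
```

View pics/w1.png

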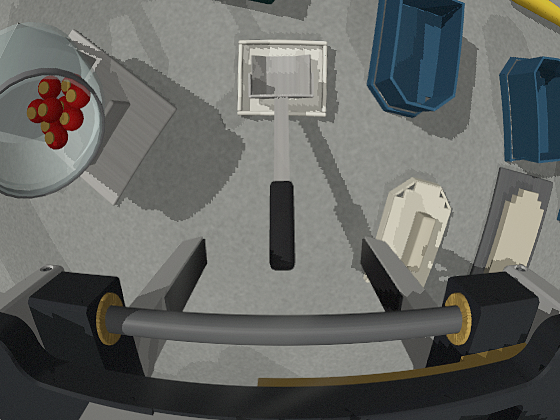

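```bash
python3 -m handwheel '[[0,0,0.1,0,0,0],[0,0,0.2,0,0,0],[0,0,0.3,0,0,0],[0,0,0.35,0,0,0],[0,0,0.35,0,0,0],[0,0,0.35,0,0,0]]'
python3 -m handwheel '[[0,0,0,0,0,0],[0,0,0,0,0,0],[0,0,0,0,0,0],[0,0,0,0,0,0],[0,0,0,0,0,0],[0,0,0,0,0,0],[0,0,0,0,0,0],[0,0,0,0,0,0]]' 1
python3 -m handwheel '[[0,0,-0.05,0,0,0],[0,0,-0.1,0,0,0],[0,0,-0.2,0,0,0],[0,0,-0.3,0,0,0],[0,0,-0.45,0,0,0],[0,0,-0.6,0,0,0],[0,0,-0.75,0,0,0],[0,0,-0.9,0,0,0],[0,0,-0.9,0,0,0],[0,0,-0.9,0,0,0]]'
python3 - <<'E'
from h import *
im,c=snap('wrist','w2')
s,cs=snap('side','s2'); sc,cc=snap('scene','sc2')
print(toolT()[:3,3],robot.get_obs()['joint_positions'])
cv2.imwrite('pics/m2.png',np.hstack([im[:300,:],cv2.resize(s[100:250,150:270],(240,300))]))
E
```

```text
time: 2.2
tool_pos: [0.4873, 0.0579, 0.0759]
ee_rot: [3.142, -0.0, 0.095]
wrist_force: [0.0, 0.0, 0.2]
width: 0.0939
finger_force: 0.0
time: 2.87
tool_pos: [0.487, 0.058, 0.0755]
ee_rot: [3.142, -0.0, 0.094]
wrist_force: [0.2, 0.1, -0.1]
width: 0.0437
finger_force: 0.0
time: 3.7
tool_pos: [0.4883, 0.058, 0.2592]
ee_rot: [3.141, -0.007, 0.094]
wrist_force: [0.3, -0.3, -0.3]
width: 0.0004
finger_force: 0.0
[0.4864 0.058  0.2543] [ 0.0029 -0.0502  1.4145 -0.      1.7795  1.4794]
```

View pics/m2.png

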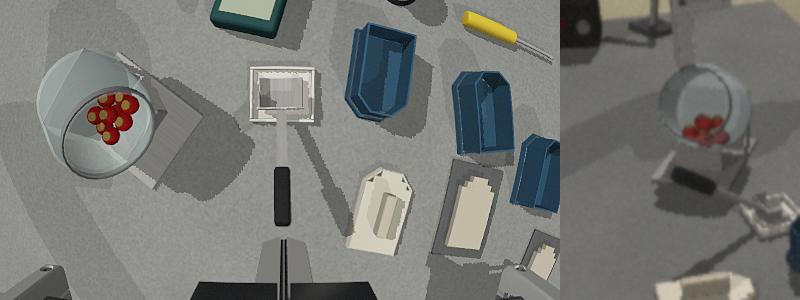

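```bash
python3 - <<'E'
from h import *
im=cv2.imread('pics/w2.png'); cv2.imwrite('pics/jz.png',cv2.resize(im[40:200,20:220],(750,600),interpolation=cv2.INTER_CUBIC))
E
python3 -m handwheel '[[0,0,0.1,0,0,0],[0,0,0.2,0,0,0],[0,0,0.3,0,0,0],[0,0,0.4,0,0,0],[0,0,0.4,0,0,0],[0,0,0.4,0,0,0],[0,0,0.4,0,0,0],[0,0,0.4,0,0,0],[0,0,0.4,0,0,0],[0,0,0.4,0,0,0]]' -0.3
python3 -m handwheel '[[0,0,0.1,0,0,0],[0,0,0.2,0,0,0],[0,0,0.3,0,0,0],[0,0,0.4,0,0,0],[0,0,0.5,0,0,0],[0,0,0.5,0,0,0],[0,0,0.5,0,0,0]]' -0.3
python3 -m handwheel '[[0,0,0,0,0,0],[0,0,0,0,0,0],[0,0,0,0,0,0],[0,0,0,0,0,0],[0,0,0,0,0,0],[0,0,0,0,0,0],[0,0,0,0,0,0],[0,0,0,0,0,0],[0,0,0,0,0,0],[0,0,0,0,0,0]]' 1
```

```text
time: 4.68
tool_pos: [0.4877, 0.058, 0.1768]
ee_rot: [3.141, -0.002, 0.094]
wrist_force: [-0.3, 0.2, 0.3]
width: 0.0602
finger_force: 0.0
time: 5.27
tool_pos: [0.4865, 0.058, 0.0751]
ee_rot: [-3.141, 0.002, 0.094]
wrist_force: [0.6, -0.6, 0.6]
width: 0.061
finger_force: 0.0
time: 6.1
tool_pos: [0.4871, 0.0581, 0.0756]
ee_rot: [-3.141, -0.0, 0.094]
wrist_force: [-0.6, -0.2, 0.9]
width: 0.018
finger_force: 29.9
```

View pics/jz.png

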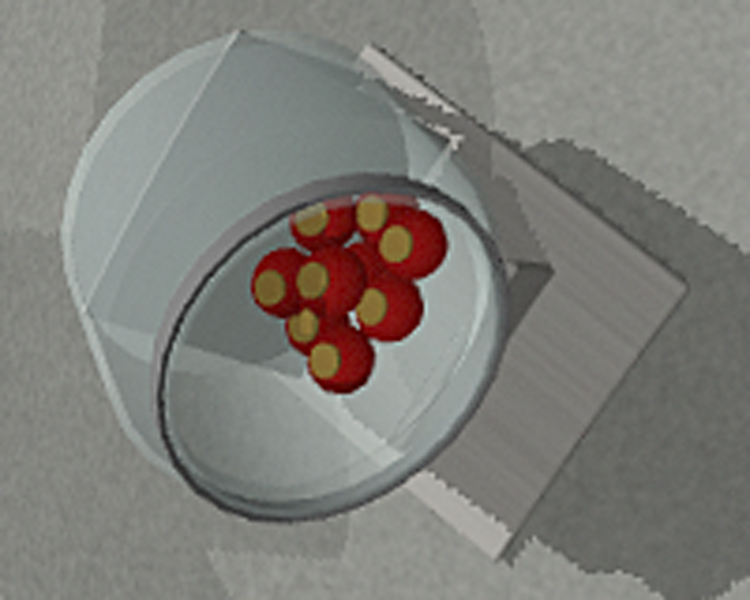

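```bash
python3 - <<'E'
from h import *
c=viewer.calibration('wrist'); T=toolT(); R=np.array(c['R']); p=-R.T@c['t']
Rtc=R@T[:3,:3]; ptc=T[:3,:3].T@(p-T[:3,3])   # cam rot wrt tool, cam pos in tool
Rt=Ro.from_euler('xyz',[3.141,-.007,.094]).as_matrix(); pt=np.array([.4883,.058,.2592])
R2=Rtc@Rt; P2=pt+Rt@ptc; c2=dict(c); c2['R']=R2; c2['t']=-R2@P2
np.save('c2.npy',c2,allow_pickle=True)
f=lambda x,y:(20+x/3.75,40+y/3.75)
print('grip',proj('wrist',[.487,.0585,.0925],c2),'dish',proj('wrist',[.6062,.0712,.012],c2))
rw=ray('wrist',*f(333,348),c2); rs=ray('scene',404.05,255.0); rd=ray('side',218.5,152.1)
print('mouth',tri(rw,rs),tri(rw,rd),tri(rs,rd),tri(rw,rs,rd))
for z in (0,.005): print('plate wrist',[onz('wrist',*f(*q),z,c2).round(4) for q in ((368,48),(687,288),(500,558))])
g=lambda x,y:(350+x/3.636,230+y/3.64)
print('plate scene',[onz('scene',*g(*q),.003).round(4) for q in ((60,128),(155,320),(305,270))])
m=tri(rw,rs)
print('rim ends scene',[onz('scene',*g(*q),m[2]).round(4) for q in ((118,110),(275,72))])
# trays, lid, base outlines from w2
im=cv2.imread('pics/w2.png'); hsv=cv2.cvtColor(im,cv2.COLOR_BGR2HSV)
m=((hsv[:,:,0]>95)&(hsv[:,:,0]<120)&(hsv[:,:,1]>100)).astype(np.uint8)
n,l,st,ce=cv2.connectedComponentsWithStats(m)
for i in range(1,n):
    if st[i][4]>500: print('blue',st[i],ce[i],onz('wrist',*ce[i],.028,c2))
E
```

```text
grip [282.3353 196.6264] dish [281.2648  93.2675]
mouth [0.5446 0.2525 0.1232] [0.5464 0.2556 0.1132] [0.5419 0.2526 0.1172] [0.5438 0.2529 0.1177]
plate wrist [array([0.6612, 0.316 , 0.    ]), array([0.5682, 0.1744, 0.    ]), array([0.4619, 0.2446, 0.    ])]
plate wrist [array([0.6601, 0.3131, 0.005 ]), array([0.5681, 0.1732, 0.005 ]), array([0.463 , 0.2425, 0.005 ])]
plate scene [array([0.5643, 0.1774, 0.003 ]), array([0.6542, 0.3156, 0.003 ]), array([0.5504, 0.3847, 0.003 ])]
rim ends scene [array([0.5897, 0.2178, 0.1232]), array([0.4922, 0.2917, 0.1232])]
blue [ 345   22   72  100 5236] [380.5416  70.8675] [ 0.6506 -0.0527  0.028 ]
blue [ 452   71   63   83 4394] [483.3548 112.848 ] [ 0.6242 -0.2167  0.028 ]
blue [ 510  134   50   80 2963] [538.409  174.7513] [ 0.5517 -0.3509  0.028 ]
```

```bash
cat >> h.py <<'E'
H=np.radians(236.6); h=np.array([np.cos(H),np.sin(H),0]); M=np.array([.545,.2535,.118])
zj=h*np.cos(np.pi/6)+np.array([0,0,.5]); xj=-h*.5+np.array([0,0,np.cos(np.pi/6)])
BT=np.array([.117,0,.0716])
def scoop(B,yaw,al):
    """tool pose for bowl-underside-centre at B (world), heading yaw deg, lip-down pitch al deg"""
    Rs=Ro.from_euler('ZY',[yaw,al],degrees=True).as_matrix(); Rt=Rs@np.diag([1,-1,-1.]); return B-Rt@BT,Rt
def jar(x,z,y=0,al=30,yaw=56.6):
    yj=np.cross(zj,xj); return scoop(M+(x*xj+z*zj+y*yj)/1000,yaw,al)
def bowl(T=None):
    T=toolT() if T is None else T; B=T[:3,3]+T[:3,:3]@BT; d=(B-M)*1000; return B,[d@xj,d@zj,d@np.cross(zj,xj)]
def plan(wps,T=None):
    T=toolT() if T is None else T
    for p,R in wps:
        print(rows(p,R,T),'tcp',np.round(p,3)); T=np.eye(4); T[:3,:3]=R;T[:3,3]=p
E
python3 -m handwheel '[[0,0,-0.02,0,0,0],[0,0,-0.06,0,0,0],[0,0,-0.14,0,0,0],[0,0,-0.24,0,0,0],[0,0,-0.36,0,0,0],[0,0,-0.48,0,0,0],[0,0,-0.58,0,0,0],[0,0,-0.65,0,0,0],[0,0,-0.65,0,0,0],[0,0,-0.65,0,0,0]]'
python3 - <<'E'
from h import *
print(bowl())
a=jar(-44,45)
t=toolT()[:3,3]
R1=Ro.from_euler('ZY',[31,15],degrees=True).as_matrix()@np.diag([1,-1,-1.])
plan([((t+a[0])/2+[-.03,-.02,.02],R1),a])
im,c=snap('wrist','w3'); g=cv2.cvtColor(im,cv2.COLOR_BGR2GRAY)
B=bowl()[0]; print(proj('wrist',B,c)); cv2.imwrite('pics/w3c.png',im[:300,100:460])
E
```

```text
time: 6.93
tool_pos: [0.4873, 0.0579, 0.2062]
ee_rot: [3.141, -0.002, 0.094]
wrist_force: [0.4, 0.5, -2.5]
width: 0.0175
finger_force: 29.9
(array([0.6039, 0.0689, 0.1348]), [np.float64(-46.27224713932329), np.float64(113.81531144231352), np.float64(-150.81704476913728)])
[-0.167 -0.141 -0.142 -0.11  -0.495 -0.849] tcp [0.451 0.083 0.235]
[ 0.276 -0.217 -0.014 -0.327 -0.492 -0.791] tcp [0.475 0.148 0.223]
[282.5506  73.1087]
```

View pics/w3c.png

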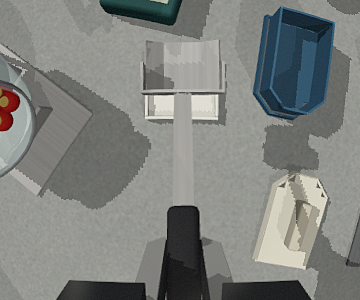

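```bash
python3 -m handwheel '[[-0.04,-0.03,-0.03,-0.02,-0.1,-0.17],[-0.08,-0.07,-0.07,-0.05,-0.2,-0.34],[-0.12,-0.1,-0.1,-0.07,-0.3,-0.51],[-0.167,-0.141,-0.142,-0.1,-0.4,-0.68],[-0.167,-0.141,-0.142,-0.11,-0.495,-0.849],[-0.167,-0.141,-0.142,-0.11,-0.495,-0.849]]'
python3 -m handwheel '[[0.06,-0.04,0,-0.06,-0.1,-0.16],[0.12,-0.09,0,-0.13,-0.2,-0.32],[0.18,-0.13,-0.01,-0.2,-0.3,-0.48],[0.23,-0.17,-0.014,-0.26,-0.4,-0.64],[0.276,-0.217,-0.014,-0.327,-0.492,-0.791],[0.276,-0.217,-0.014,-0.327,-0.492,-0.791],[0.276,-0.217,-0.014,-0.327,-0.492,-0.791]]'
python3 - <<'E'
from h import *
print(bowl(),robot.get_obs()['joint_positions'])
im,c=snap('wrist','w4'); s,cs=snap('scene','sc4'); d,_=snap('side','sd4')
cv2.imwrite('pics/m4.png',np.hstack([im[:300,130:430],cv2.resize(s[190:330,330:470],(300,300),interpolation=2),cv2.resize(d[80:200,160:240],(200,300),interpolation=2)]))
plan([jar(-44,-20),jar(-52,-40),jar(-59,-60),jar(-61.5,-77)])
E
```

```text
time: 7.48
tool_pos: [0.451, 0.0839, 0.2314]
ee_rot: [-3.138, 0.268, 0.546]
wrist_force: [0.2, -0.1, -1.3]
width: 0.018
finger_force: 30.0
time: 8.07
tool_pos: [0.4746, 0.1485, 0.2199]
ee_rot: [-3.138, 0.527, 0.99]
wrist_force: [-0.4, 0.4, -2.3]
width: 0.0178
finger_force: 30.0
(array([0.5101, 0.203 , 0.0992]), [np.float64(-47.00161771403383), np.float64(43.724776742905874), np.float64(1.390618588624207)]) [ 0.388   0.3055  1.1802 -0.3286  2.0815  0.8706]
[ 0.328 -0.002 -0.004 -0.004  0.    -0.003] tcp [0.506 0.195 0.19 ]
[0.1  0.   0.04 0.   0.   0.  ] tcp [0.514 0.206 0.173]
[ 0.1   -0.     0.035  0.     0.     0.   ] tcp [0.521 0.218 0.157]
[ 0.085 -0.     0.013  0.     0.     0.   ] tcp [0.529 0.229 0.147]
```

View pics/m4.png

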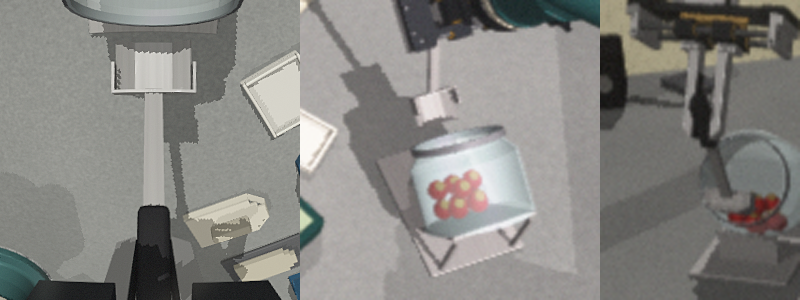

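```bash
python3 -m handwheel '[[0.03,0,-0.025,0,0,0],[0.08,0,-0.025,0,0,0],[0.13,0,-0.025,0,0,0],[0.18,0,-0.025,0,0,0],[0.23,0,-0.025,0,0,0],[0.28,0,-0.025,0,0,0],[0.32,0,-0.025,0,0,0],[0.32,0,-0.025,0,0,0]]'
python3 -m handwheel '[[0.04,0,0.02,0,0,0],[0.08,0,0.04,0,0,0],[0.12,0,0.06,0,0,0],[0.16,0,0.08,0,0,0],[0.16,0,0.08,0,0,0]]'
python3 - <<'E'
from h import *
print(bowl()[1],robot.get_obs()['wrist_force'])
E
```

```text
time: 8.88
tool_pos: [0.5071, 0.1975, 0.1924]
ee_rot: [-3.137, 0.526, 0.992]
wrist_force: [-0.6, 0.0, -2.1]
width: 0.0174
finger_force: 30.0
time: 9.3
tool_pos: [0.5146, 0.2085, 0.174]
ee_rot: [3.139, 0.536, 0.979]
wrist_force: [-9.7, -9.2, 25.6]
width: 0.018
finger_force: 30.0
[np.float64(-51.7054198426382), np.float64(-41.1264753628293), np.float64(-0.0742993849022886)] [-9.7172 -9.2203 25.6223]
```

```bash
cat >> h.py <<'E'
def lipj(x,z,beta,y=0,dy=0):
    b=np.radians(beta); return jar(x+21*np.sin(b),z+21*np.cos(b),y,30+beta,56.6+dy)
def lip(T=None):
    T=toolT() if T is None else T; B=T[:3,3]+T[:3,:3]@(BT+[.021,0,0]); d=(B-M)*1000
    return np.round([d@xj,d@zj,d@np.cross(zj,xj),-30+np.degrees(np.arcsin(-T[2,0]))],1)
E
python3 -m handwheel '[[-0.03,0,-0.03,0,0,0],[-0.1,0,-0.06,0,0,0],[-0.15,0,-0.08,0,0,0],[-0.15,0,-0.08,0,0,0]]'
python3 - <<'E'
from h import *
print(lip(),robot.get_obs()['wrist_force'])
plan([lipj(-54,-43,20),lipj(-62,-43,20)])
E
```

```text
time: 9.63
tool_pos: [0.5081, 0.1971, 0.196]
ee_rot: [3.141, 0.521, 0.987]
wrist_force: [0.6, 0.3, -1.1]
width: 0.0177
finger_force: 30.0
[-37.4 -40.8  -0.4  -0.1] [ 0.6089  0.2829 -1.0869]
[ 0.176 -0.001 -0.133 -0.    -0.671 -0.002] tcp [0.532 0.234 0.201]
[ 0.014 -0.     0.038  0.     0.     0.   ] tcp [0.53  0.23  0.195]
```

```bash
python3 -m handwheel '[[0.035,0,-0.03,0,-0.13,0],[0.07,0,-0.057,0,-0.27,0],[0.105,0,-0.083,0,-0.4,0],[0.14,0,-0.108,0,-0.54,0],[0.176,0,-0.133,0,-0.671,0],[0.176,0,-0.133,0,-0.671,0],[0.176,0,-0.133,0,-0.671,0]]'
python3 -c "
from h import *; print(lip(),robot.get_obs()['joint_positions'])"
for i in 1; do python3 -m handwheel '[[0.004,0,0.01,0,0,0],[0.004,0,0.01,0,0,0],[0.004,0,0.01,0,0,0]]' | grep -E "force|pos"; python3 -m handwheel '[[0.004,0,0.01,0,0,0],[0.004,0,0.01,0,0,0],[0.004,0,0.01,0,0,0]]'| grep -E "force|pos"; python3 -m handwheel '[[0.004,0,0.01,0,0,0],[0.004,0,0.01,0,0,0],[0.004,0,0.01,0,0,0]]'| grep -E "force|pos"; done
python3 -c "
from h import *; print(lip())"
```

```text
time: 10.22
tool_pos: [0.532, 0.2348, 0.195]
ee_rot: [-3.134, 0.88, 0.995]
wrist_force: [-0.9, -0.0, -1.5]
width: 0.0181
finger_force: 30.0
[-59.9 -46.2   1.4  20.4] [ 0.525   0.7722  0.7093 -0.5383  2.4104  0.84  ]
tool_pos: [0.5313, 0.2328, 0.1994]
wrist_force: [0.5, 0.2, -1.0]
finger_force: 30.0
tool_pos: [0.5306, 0.2323, 0.196]
wrist_force: [-0.2, -0.3, -1.7]
finger_force: 30.0
tool_pos: [0.5301, 0.2317, 0.1931]
wrist_force: [-0.6, 1.2, -2.1]
finger_force: 30.0
[-63.  -44.4   0.8  20.2]
```

```bash
python3 -m handwheel '[[0.004,0,0.01,0,0,0],[0.004,0,0.01,0,0,0],[0.004,0,0.01,0,0,0]]' | grep -E "force|pos"; python3 -m handwheel '[[0.003,0,0.006,0,0,0],[0.003,0,0.006,0,0,0],[0.003,0,0.006,0,0,0]]'| grep -E "force|pos"; python3 -c "
from h import *; print(lip())
plan([lipj(-63.5,-60,17),lipj(-63.5,-74,12),lipj(-63.5,-86,8),lipj(-63.5,-96,5)])
im,c=snap('wrist','w5'); s,cs=snap('scene','sc5'); d,_=snap('side','sd5')
cv2.imwrite('pics/m5.png',np.hstack([im[:300,130:430],cv2.resize(s[220:320,360:460],(300,300),interpolation=2),cv2.resize(d[100:200,180:247],(200,300),interpolation=2)]))
"
```

```text
tool_pos: [0.5296, 0.2309, 0.1911]
wrist_force: [0.3, -0.3, -1.7]
finger_force: 30.0
tool_pos: [0.5293, 0.2305, 0.19]
wrist_force: [0.0, 0.1, -2.0]
finger_force: 30.0
[-66.4 -44.7   0.8  20.2]
[ 0.048  0.002 -0.001 -0.002  0.106  0.003] tcp [0.533 0.236 0.183]
[0.038 0.    0.041 0.    0.167 0.   ] tcp [0.533 0.235 0.172]
[ 0.035 -0.     0.037 -0.     0.133  0.   ] tcp [0.533 0.235 0.161]
[ 0.032  0.     0.03  -0.     0.1   -0.   ] tcp [0.534 0.236 0.153]
```

View pics/m5.png

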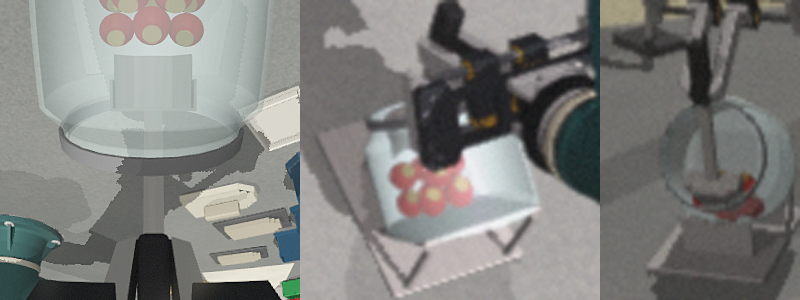

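```bash
python3 - <<'E'
from h import *
c=viewer.calibration('wrist');T=toolT()
for s in (-4,0,4,8,12,16,20):
    f=lambda p: proj('wrist',T[:3,3]+T[:3,:3]@((np.array(p)+s*np.array([-.809,0,-.588]))/1000),c)[1].round(1)
    print(s,'gripfront',f([32.6,0,-5.6]),'backtop',f([96,0,45.6]),'lip',f([138,0,71.6]))
for n in ('w3','w4','w5'):
    im=cv2.imread(f'pics/{n}.png').astype(int); col=im[:300,276:288].mean((1,2)); d=np.diff(col); print(n,[(i,round(d[i])) for i in range(20,290) if abs(d[i])>14])
E
```

```text
-4 gripfront 193.7 backtop 88.7 lip 40.4
0 gripfront 200.4 backtop 93.0 lip 43.5
4 gripfront 207.1 backtop 97.3 lip 46.8
8 gripfront 214.0 backtop 101.8 lip 50.1
12 gripfront 220.9 backtop 106.3 lip 53.5
16 gripfront 228.0 backtop 111.0 lip 57.0
20 gripfront 235.2 backtop 115.7 lip 60.6
w3 [(35, 33), (41, 20), (88, 15), (91, -85), (92, 33), (93, 28), (204, -40), (205, -110), (206, 18)]
w4 [(24, -73), (25, -39), (26, 52), (30, -16), (51, 43), (52, 34), (87, -23), (88, 21), (91, -98), (92, 45), (93, 20), (203, -20), (204, -62), (205, -76), (206, 16)]
w5 [(44, 51), (55, -22), (156, -28), (157, -96), (158, 18), (175, 19), (232, -42), (233, -61)]
```

```bash
sed -i 's/^BT=.*/BT=np.array([.105,0,.0622])/' h.py; python3 - <<'E'
from h import *
print(lip())
plan([lipj(-57,-42,20),lipj(-62,-44,20)])
E
```

```text
[-53.2 -36.6   0.7  20.2]
[ 0.031  0.002  0.01  -0.002  0.006  0.003] tcp [0.531 0.232 0.184]
[ 0.018 -0.     0.02   0.     0.     0.   ] tcp [0.531 0.232 0.179]
```

```bash
python3 -m handwheel '[[0.015,0.001,0.005,0,0,0],[0.031,0.002,0.01,0,0,0],[0.031,0.002,0.01,0,0,0],[0.031,0.002,0.01,0,0,0]]' | grep -E "wr"; python3 -m handwheel '[[0.005,0,0.006,0,0,0],[0.009,0,0.01,0,0,0],[0.009,0,0.01,0,0,0]]'| grep -E "wr";python3 -m handwheel '[[0.005,0,0.006,0,0,0],[0.009,0,0.01,0,0,0],[0.009,0,0.01,0,0,0]]'| grep -E "wr";  python3 -m handwheel '[[0.002,0,0.005,0,0,0],[0.004,0,0.01,0,0,0],[0.004,0,0.01,0,0,0]]'| grep -E "wr"; python3 -c "
from h import *; print(lip())"
```

```text
wrist_force: [-0.5, -0.3, -1.2]
wrist_force: [-0.3, 0.1, -1.5]
wrist_force: [0.7, 1.6, -0.1]
wrist_force: [0.6, 2.2, 6.3]
[-62.3 -43.2   0.5  20.1]
```

```bash
python3 - <<'E'
from h import *
T=np.eye(4); p,R=lipj(-61.5,-44,20,.5); T[:3,:3]=R;T[:3,3]=p; print(rows(p,R))
plan([lipj(-61.5,-60,17,.5),lipj(-61.5,-74,12,.5),lipj(-61.5,-86,8,.5),lipj(-61.5,-95,6,.5)],T)
E
```

```text
[ 0.002 -0.    -0.004 -0.001  0.003  0.001]
[ 0.06   0.     0.006 -0.     0.1   -0.   ] tcp [0.534 0.238 0.169]
[ 0.042 -0.     0.036  0.     0.167  0.   ] tcp [0.534 0.238 0.158]
[ 0.039 -0.     0.032 -0.     0.133  0.   ] tcp [0.535 0.239 0.148]
[ 0.034  0.     0.016  0.     0.067 -0.   ] tcp [0.537 0.242 0.142]
```

```bash
python3 -m handwheel '[[0.015,0,0,0,0.025,0],[0.03,0,0.002,0,0.05,0],[0.045,0,0.004,0,0.075,0],[0.06,0,0.006,0,0.1,0],[0.06,0,0.006,0,0.1,0]]' | grep -E "wr"; python3 -m handwheel '[[0.01,0,0.009,0,0.04,0],[0.02,0,0.018,0,0.08,0],[0.03,0,0.027,0,0.12,0],[0.042,0,0.036,0,0.167,0],[0.042,0,0.036,0,0.167,0]]'| grep -E "wr"; python3 -c "
from h import *; print(lip())"
```

```text
wrist_force: [-0.3, -0.2, 4.7]
wrist_force: [-2.0, -1.6, 6.5]
[-63.4 -72.5  -0.3  12.1]
```

```bash
python3 -m handwheel '[[0.01,0,0.006,0,0.033,0],[0.02,0,0.012,0,0.067,0],[0.03,0,0.02,0,0.1,0],[0.039,0,0.026,0,0.133,0],[0.039,0,0.026,0,0.133,0]]'| grep -E "wr";python3 -m handwheel '[[0.01,0,0.003,0,0.02,0],[0.02,0,0.006,0,0.03,0],[0.03,0,0.01,0,0.05,0],[0.034,0,0.012,0,0.067,0],[0.034,0,0.012,0,0.067,0]]'| grep -E "wr"; python3 -c "
from h import *; print(lip())
im,c=snap('wrist','w6'); s,cs=snap('scene','sc6'); 
col=im[:300,276:288].astype(int).mean((1,2)); d=np.diff(col); print([(i,round(d[i])) for i in range(20,290) if abs(d[i])>14])
p,R=lipj(-60,-95,6); T=toolT()
plan([lipj(-58,-93,-5),lipj(-54,-90,-20),lipj(-48,-86,-38)])
cv2.imwrite('pics/m6.png',im[:300,130:430])"
```

```text
wrist_force: [-0.8, -1.2, 3.2]
wrist_force: [-4.3, -5.9, 15.5]
[-60.9 -89.9  -0.3   6.5]
[(112, 14), (229, -37), (230, -76), (231, 65), (232, 28), (234, -15), (248, -22), (249, -34)]
[-0.036  0.     0.116 -0.004  0.386 -0.008] tcp [0.525 0.223 0.131]
[-0.072 -0.     0.152  0.     0.5    0.   ] tcp [0.511 0.201 0.109]
[-0.074  0.     0.175  0.     0.6   -0.   ] tcp [0.499 0.184 0.077]
```

View pics/m6.png

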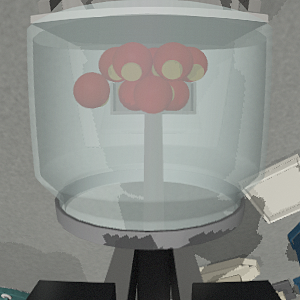

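```bash
sed -i 's/^BT=.*/BT=np.array([.0991,0,.0575])/' h.py; python3 - <<'E'
from h import *
print(lip(),bowl()[1])
plan([jar(-47,-64,0,20),jar(-40,-62,0,5),jar(-31,-60,0,-12),jar(-28,-30,0,-12),jar(-26,40,0,-12)])
E
```

```text
[-55.7 -84.5  -0.4   6.6] [np.float64(-53.29495827531838), np.float64(-63.659445926872905), np.float64(-0.28350420050795755)]
[-0.063  0.     0.122 -0.003  0.552 -0.008] tcp [0.522 0.219 0.133]
[-0.061  0.     0.102 -0.     0.5   -0.   ] tcp [0.512 0.203 0.118]
[-0.052 -0.     0.112 -0.     0.567 -0.   ] tcp [0.505 0.193 0.097]
[-0.101  0.    -0.112  0.     0.     0.   ] tcp [0.492 0.173 0.114]
[-0.253 -0.    -0.242  0.     0.     0.   ] tcp [0.459 0.123 0.151]
```

```bash
python3 -m handwheel '[[-0.01,0,0.02,0,0.09,0],[-0.021,0,0.04,0,0.18,0],[-0.032,0,0.06,0,0.27,0],[-0.042,0,0.08,0,0.36,0],[-0.052,0,0.1,0,0.45,0],[-0.063,0,0.122,0,0.552,0],[-0.063,0,0.122,0,0.552,0]]' | grep -E "wr"
python3 -m handwheel '[[-0.01,0,0.018,0,0.08,0],[-0.02,0,0.035,0,0.17,0],[-0.03,0,0.052,0,0.25,0],[-0.04,0,0.07,0,0.34,0],[-0.05,0,0.085,0,0.42,0],[-0.061,0,0.102,0,0.5,0],[-0.061,0,0.102,0,0.5,0]]' | grep -E "wr"
python3 -m handwheel '[[-0.01,0,0.018,0,0.09,0],[-0.018,0,0.037,0,0.19,0],[-0.026,0,0.056,0,0.28,0],[-0.035,0,0.075,0,0.38,0],[-0.043,0,0.093,0,0.47,0],[-0.052,0,0.112,0,0.567,0],[-0.052,0,0.112,0,0.567,0]]' | grep -E "wr"
python3 -c "
from h import *; print(lip(),bowl()[1])
im,c=snap('wrist','w7'); s,cs=snap('scene','sc7'); d,_=snap('side','sd7')
col=im[:300,276:288].astype(int).mean((1,2)); d2=np.diff(col); print([(i,round(d2[i])) for i in range(20,290) if abs(d2[i])>14])
cv2.imwrite('pics/m7.png',np.hstack([im[:300,130:430],cv2.resize(s[220:320,360:460],(300,300),interpolation=2),cv2.resize(d[100:200,180:247],(200,300),interpolation=2)]))
plan([jar(-28,-30,0,-12),jar(-26,40,0,-12)])
"
```

```text
wrist_force: [-0.1, -1.3, -2.1]
wrist_force: [0.4, -0.1, -2.0]
wrist_force: [0.0, -1.8, -0.4]
[-21.2 -80.7   0.5 -42.3] [np.float64(-35.33105729619429), np.float64(-65.12556210202467), np.float64(0.5519507725931199)]
[(37, -65), (41, 67), (42, 27), (43, -17), (47, -15), (48, -19), (50, -24), (218, 23), (219, 33), (220, 18), (234, -36), (235, -141), (236, 26)]
[-0.114  0.    -0.142 -0.005 -0.009  0.   ] tcp [0.492 0.173 0.114]
[-0.253 -0.    -0.242  0.     0.     0.   ] tcp [0.459 0.123 0.151]
```

View pics/m7.png

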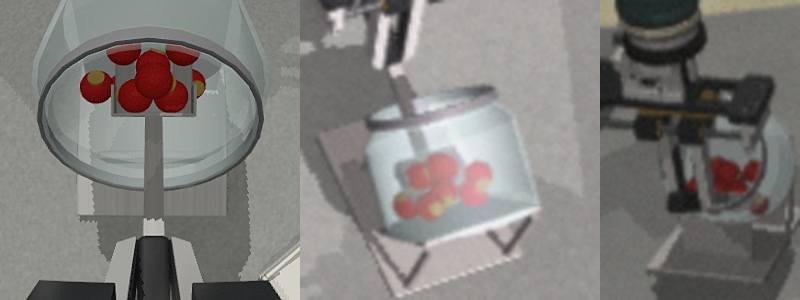

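```bash
sed -i 's/^BT=.*/BT=np.array([.105,0,.0617])/' h.py; python3 - <<'E'
from h import *
print(lip(),bowl()[1])
plan([jar(-30,-62,0,-13),jar(-29,-22,0,-13),jar(-27,45,0,-13)])
E
```

```text
[-18.1 -88.5   0.3 -42.3] [np.float64(-32.26533197742036), np.float64(-72.94168971110415), np.float64(0.3404163553194621)]
[-0.037  0.001 -0.039 -0.005  0.024  0.   ] tcp [0.502 0.189 0.098]
[-0.143 -0.    -0.14   0.     0.     0.   ] tcp [0.484 0.16  0.118]
[-0.238 -0.    -0.236  0.     0.     0.   ] tcp [0.452 0.113 0.154]
```

```bash
python3 -m handwheel '[[-0.005,0,-0.006,0,0.005,0],[-0.02,0,-0.02,0,0.02,0],[-0.05,0,-0.05,0,0.02,0],[-0.085,0,-0.085,0,0.02,0],[-0.12,0,-0.12,0,0.02,0],[-0.15,0,-0.15,0,0.02,0],[-0.17,0,-0.17,0,0.02,0],[-0.18,0,-0.18,0,0.02,0],[-0.18,0,-0.18,0,0.02,0],[-0.18,0,-0.18,0,0.02,0]]' | grep -E "wr|ti"
python3 - <<'E'
from h import *
print(lip(),bowl()[1]); im,c=snap('wrist','w8')
B,_=bowl(); Rt=toolT()[:3,:3]
hsv=cv2.cvtColor(im,cv2.COLOR_BGR2HSV); m=(((hsv[:,:,0]<8)|(hsv[:,:,0]>172))&(hsv[:,:,1]>150)&(hsv[:,:,2]>60)).astype(np.uint8); m[300:]=0
n,l,st,ce=cv2.connectedComponentsWithStats(m)
print([(s.tolist(),k.round(0).tolist()) for s,k in zip(st[1:],ce[1:]) if s[4]>30])
for q in ([-21,29,26],[-21,-29,26],[21,29,10],[21,-29,10],[-10,0,12.5]): print(q,proj('wrist',B+Rt@(np.array(q)*[1,-1,-1]/1000),c).round(0))
# expected colour: coarse ascii of red in bowl area
E
```

```text
time: 17.2
wrist_force: [1.4, -0.3, -0.4]
[-13.3 -36.5  -0.2 -43.1] [np.float64(-27.65966593169321), np.float64(-21.187557392049236), np.float64(-0.16718147214821366)]
[([235, 26, 83, 87, 4582], [280.0, 70.0])]
[-21, 29, 26] [236. 111.]
[-21, -29, 26] [325. 111.]
[21, 29, 10] [239.  54.]
[21, -29, 10] [322.  54.]
[-10, 0, 12.5] [281.  96.]
```

```bash
python3 -m handwheel '[[-0.01,0,-0.01,0,0,0],[-0.03,0,-0.03,0,0,0],[-0.06,0,-0.06,0,0,0],[-0.095,0,-0.095,0,0,0],[-0.13,0,-0.13,0,0,0],[-0.165,0,-0.165,0,0,0],[-0.195,0,-0.195,0,0,0],[-0.22,0,-0.22,0,0,0],[-0.23,0,-0.23,0,0,0],[-0.235,0,-0.235,0,0,0]]' | grep -E "wr|ti"
python3 - <<'E'
from h import *
print(lip(),bowl()[1]); im,c=snap('wrist','w9'); s,_=snap('scene','sc9'); d,_=snap('side','sd9')
hsv=cv2.cvtColor(im,cv2.COLOR_BGR2HSV); m=(((hsv[:,:,0]<8)|(hsv[:,:,0]>172))&(hsv[:,:,1]>150)&(hsv[:,:,2]>60)).astype(np.uint8)
n,l,st,ce=cv2.connectedComponentsWithStats(m)
print([(s.tolist(),k.round(0).tolist()) for s,k in zip(st[1:],ce[1:]) if s[4]>20])
br=((hsv[:,:,0]>18)&(hsv[:,:,0]<32)&(hsv[:,:,1]>70)).astype(np.uint8); br[200:]=0
n,l,st,ce=cv2.connectedComponentsWithStats(br)
print('brass',[(s.tolist()) for s,k in zip(st[1:],ce[1:]) if s[4]>20])
B,_=bowl(); Rt=toolT()[:3,:3]
for q in ([-21,29,26],[-21,-29,26],[21,29,10],[21,-29,10]): print(q,proj('wrist',B+Rt@(np.array(q)*[1,-1,-1]/1000),c).round(0))
bl=((hsv[:,:,0]>95)&(hsv[:,:,0]<120)&(hsv[:,:,1]>100)).astype(np.uint8)
n,l,st,ce=cv2.connectedComponentsWithStats(bl)
for i in range(1,n):
    if st[i][4]>300: print('blue',st[i],ce[i],onz('wrist',*ce[i],.028,c))
# trays axes from w2 using c2
c2=np.load('c2.npy',allow_pickle=True).item(); im2=cv2.imread('pics/w2.png'); hs=cv2.cvtColor(im2,cv2.COLOR_BGR2HSV)
bl=((hs[:,:,0]>95)&(hs[:,:,0]<120)&(hs[:,:,1]>100)).astype(np.uint8)
n,l,st,ce=cv2.connectedComponentsWithStats(bl)
for i in range(1,n):
    if st[i][4]>500:
        k=max(cv2.findContours((l==i).astype(np.uint8),0,2)[0],key=cv2.contourArea)
        print(st[i][:4],[ (p.tolist(),onz('wrist',*p,.04,c2).round(3)[:2].tolist()) for p in cv2.approxPolyDP(k,4,True)[:,0]])
E
```

```text
time: 18.08
wrist_force: [-0.1, -0.9, -1.1]
[-11.3  30.3  -0.3 -43. ] [np.float64(-25.678493815038767), np.float64(45.68247387734872), np.float64(-0.32498613665147147)]
[([242, 0, 70, 39, 1790], [279.0, 18.0]), ([248, 51, 70, 62, 2782], [282.0, 87.0]), ([547, 77, 8, 9, 51], [551.0, 81.0])]
brass [[284, 4, 4, 11, 39], [286, 29, 9, 9, 47], [280, 48, 16, 7, 37], [503, 56, 28, 35, 735], [301, 75, 5, 17, 35], [245, 88, 5, 14, 26]]
[-21, 29, 26] [236. 111.]
[-21, -29, 26] [324. 111.]
[21, 29, 10] [239.  55.]
[21, -29, 10] [321.  54.]
blue [ 446  201  105   99 5850] [497.1891 249.2   ] [ 0.6481 -0.0469  0.028 ]
[345  22  72 100] [([369, 22], [0.711, -0.03]), ([362, 30], [0.698, -0.021]), ([355, 29], [0.698, -0.012]), ([345, 99], [0.605, -0.007]), ([357, 116], [0.586, -0.025]), ([380, 121], [0.584, -0.055]), ([406, 106], [0.609, -0.088]), ([416, 35], [0.707, -0.094])]
[452  71  63  83] [([498, 71], [0.689, -0.23]), ([461, 72], [0.671, -0.165]), ([452, 85], [0.65, -0.152]), ([457, 153], [0.56, -0.172]), ([513, 150], [0.58, -0.273]), ([509, 84], [0.675, -0.252])]
[510 134  50  80] [([532, 134], [0.612, -0.31]), ([522, 143], [0.594, -0.29]), ([510, 201], [0.504, -0.286]), ([556, 213], [0.495, -0.405]), ([559, 142], [0.612, -0.379])]
```

```bash
cat >> h.py <<'E'
def slip(L,yaw,al):
    Rs=Ro.from_euler('ZY',[yaw,al],degrees=True).as_matrix(); return scoop(np.array(L)-Rs[:,0]*.021,yaw,al)
def wlip(T=None):
    T=toolT() if T is None else T; return np.round(T[:3,3]+T[:3,:3]@(BT+[.021,0,0]),4)
E
python3 - <<'E'
from h import *
print(wlip(), robot.get_obs()['joint_positions'])
a=wlip(); b=np.array([.623,-.047,.12])
f=lambda k:a+(b-a)*k
plan([slip([.53,.17,.135],37,-13),slip([.57,.06,.13],17,-13),slip(b,-3.5,-13),slip([.623,-.047,.075],-3.5,-10),slip([.623,-.047,.07],-3.5,8)])
E
```

```text
[0.5275 0.2273 0.1225] [-0.0239 -0.2071  1.7686  0.1942  1.4622  0.5495]
[-0.174 -0.062 -0.104 -0.151  0.001  0.636] tcp [0.421 0.088 0.167]
[-0.132  0.326 -0.005 -0.15  -0.     0.65 ] tcp [0.439 0.02  0.162]
[ 0.125  0.35   0.08  -0.154 -0.     0.666] tcp [ 0.487 -0.039  0.152]
[-0.034  0.     0.187 -0.    -0.1    0.   ] tcp [ 0.488 -0.039  0.114]
[ 0.122 -0.    -0.155  0.    -0.6   -0.   ] tcp [ 0.507 -0.04   0.149]
```

```bash
python3 -m handwheel '[[-0.004,-0.001,-0.002,-0.003,0,0.015],[-0.015,-0.005,-0.009,-0.013,0,0.055],[-0.035,-0.012,-0.02,-0.03,0,0.127],[-0.06,-0.02,-0.035,-0.05,0,0.22],[-0.085,-0.03,-0.05,-0.075,0,0.32],[-0.11,-0.04,-0.065,-0.1,0,0.42],[-0.135,-0.048,-0.08,-0.12,0,0.5],[-0.155,-0.055,-0.092,-0.138,0,0.57],[-0.17,-0.06,-0.101,-0.148,0,0.62],[-0.174,-0.062,-0.104,-0.151,0,0.636]]' | grep -E "wr|ti"
python3 -m handwheel '[[-0.003,0.008,0,-0.004,0,0.016],[-0.011,0.028,0,-0.013,0,0.055],[-0.026,0.065,-0.001,-0.03,0,0.13],[-0.046,0.114,-0.002,-0.053,0,0.23],[-0.066,0.163,-0.003,-0.075,0,0.325],[-0.086,0.212,-0.003,-0.098,0,0.42],[-0.106,0.26,-0.004,-0.12,0,0.52],[-0.121,0.3,-0.005,-0.138,0,0.6],[-0.13,0.32,-0.005,-0.147,0,0.64],[-0.132,0.326,-0.005,-0.15,0,0.65]]' | grep -E "wr|ti"
python3 -m handwheel '[[0.003,0.008,0.002,-0.004,0,0.016],[0.011,0.03,0.007,-0.013,0,0.056],[0.025,0.07,0.016,-0.03,0,0.133],[0.044,0.122,0.028,-0.054,0,0.233],[0.062,0.175,0.04,-0.077,0,0.333],[0.08,0.228,0.052,-0.1,0,0.433],[0.1,0.28,0.064,-0.123,0,0.533],[0.115,0.32,0.073,-0.141,0,0.61],[0.122,0.343,0.078,-0.15,0,0.65],[0.125,0.35,0.08,-0.154,0,0.666]]' | grep -E "wr|ti"
cat >> h.py <<'E'
def balls(im):
    hsv=cv2.cvtColor(im,cv2.COLOR_BGR2HSV); m=(((hsv[:,:,0]<8)|(hsv[:,:,0]>172))&(hsv[:,:,1]>150)&(hsv[:,:,2]>60)).astype(np.uint8)
    n,l,st,ce=cv2.connectedComponentsWithStats(m); return [s.tolist() for s in st[1:] if s[4]>20]
def blue(im,z=.056):
    hs=cv2.cvtColor(im,cv2.COLOR_BGR2HSV); return ((hs[:,:,0]>95)&(hs[:,:,0]<120)&(hs[:,:,1]>100)).astype(np.uint8)
E
python3 - <<'E'
from h import *
print(wlip()); im,c=snap('wrist','w10'); print(balls(im))
n,l,st,ce=cv2.connectedComponentsWithStats(blue(im))
for i in range(1,n):
    if st[i][4]>400:
        k=max(cv2.findContours((l==i).astype(np.uint8),0,2)[0],key=cv2.contourArea)
        print(st[i],onz('wrist',*ce[i],.028,c)[:2],[ (p.tolist(),onz('wrist',*p,.056,c).round(3)[:2].tolist()) for p in cv2.approxPolyDP(k,4,True)[:,0]])
plan([slip([.623,-.047,.075],-3.5,-10)])
E
```

```text
time: 19.07
wrist_force: [-0.5, 0.1, -1.4]
time: 19.9
wrist_force: [-0.8, 0.4, -2.5]
time: 20.73
wrist_force: [0.2, 0.7, -2.3]
[ 0.6232 -0.0474  0.1198]
[[248, 50, 70, 63, 2813], [0, 149, 26, 58, 825]]
[ 253   14   69   49 2825] [ 0.692  -0.0561] [([255, 14], [0.705, -0.025]), ([253, 61], [0.651, -0.021]), ([266, 62], [0.649, -0.033]), ([282, 46], [0.665, -0.049]), ([297, 51], [0.659, -0.063]), ([301, 62], [0.647, -0.066]), ([321, 60], [0.649, -0.085]), ([318, 14], [0.701, -0.087])]
[ 391   35  100  121 7649] [ 0.6241 -0.2177] [([442, 35], [0.684, -0.22]), ([420, 38], [0.677, -0.192]), ([399, 54], [0.657, -0.164]), ([391, 70], [0.638, -0.153]), ([418, 155], [0.554, -0.171]), ([490, 130], [0.579, -0.261]), ([460, 47], [0.672, -0.24])]
[ 502  106   58  100 4999] [ 0.555  -0.3497] [([555, 109], [0.611, -0.377]), ([513, 111], [0.602, -0.299]), ([503, 124], [0.587, -0.281]), ([506, 205], [0.5, -0.275]), ([559, 201], [0.5, -0.367])]
[-0.034 -0.001  0.186  0.001 -0.099 -0.002] tcp [ 0.488 -0.039  0.114]
```

```bash
python3 -m handwheel '[[-0.002,0.002,0.01,0,-0.005,0],[-0.006,0.006,0.035,0,-0.015,0],[-0.011,0.01,0.065,0,-0.033,0],[-0.018,0.014,0.1,0,-0.053,0],[-0.024,0.018,0.135,0,-0.07,0],[-0.03,0.021,0.165,0,-0.088,0],[-0.033,0.022,0.182,0,-0.097,0],[-0.034,0.022,0.186,0,-0.099,0]]' | grep -E "wr|ti"
python3 -c "
from h import *
im,c=snap('wrist','w11'); print(wlip(),balls(im))
L=[.623,-.0515,.070]
plan([slip(L,-3.5,-2),slip(L,-3.5,6),slip(L,-3.5,14),slip(L,-3.5,22),slip(L,-3.5,30)])"
```

```text
time: 21.45
wrist_force: [-1.5, -0.5, -2.9]
[ 0.6222 -0.0515  0.0742] [[248, 51, 70, 62, 2812]]
[ 0.049  0.    -0.063  0.    -0.264 -0.   ] tcp [ 0.495 -0.044  0.127]
[ 0.049  0.    -0.085  0.    -0.267 -0.   ] tcp [ 0.504 -0.044  0.145]
[ 0.049 -0.    -0.085 -0.    -0.267 -0.   ] tcp [ 0.516 -0.045  0.16 ]
[ 0.049  0.    -0.085 -0.    -0.267  0.   ] tcp [ 0.529 -0.046  0.174]
[ 0.049  0.    -0.085  0.    -0.267  0.   ] tcp [ 0.545 -0.047  0.186]
```

```bash
cat > b.py <<'E'
import sys
from h import *
im,c=snap('wrist',sys.argv[1]); print(wlip(),lip()[3]+30,balls(im))
E
python3 -m handwheel '[[0.012,0,-0.016,0,-0.066,0],[0.024,0,-0.032,0,-0.132,0],[0.036,0,-0.048,0,-0.198,0],[0.049,0,-0.063,0,-0.264,0],[0.049,0,-0.063,0,-0.264,0]]' >/dev/null; python3 b.py a1
python3 -m handwheel '[[0.012,0,-0.021,0,-0.066,0],[0.024,0,-0.042,0,-0.132,0],[0.036,0,-0.063,0,-0.198,0],[0.049,0,-0.085,0,-0.267,0],[0.049,0,-0.085,0,-0.267,0]]' >/dev/null; python3 b.py a2
```

```text
[ 0.6248 -0.0517  0.0723] -2.200000000000003 [[249, 47, 69, 65, 2900], [0, 173, 4, 11, 29]]
[ 0.6242 -0.0516  0.0716] 5.800000000000001 [[267, 0, 28, 15, 338], [272, 40, 26, 23, 500], [249, 72, 70, 34, 1836], [0, 167, 9, 12, 65]]
```

```bash
python3 -m handwheel '[[-0.02,0,0.03,0,0.1,0],[-0.04,0,0.065,0,0.2,0],[-0.06,0,0.1,0,0.3,0],[-0.08,0,0.125,0,0.4,0],[-0.085,0,0.13,0,0.45,0],[-0.085,0,0.13,0,0.45,0]]' | grep -E "wr|ti"; python3 b.py a3
python3 - <<'E'
from h import *
for n in('scene','side'):
    im,c=snap(n,'a3'+n); print(n,balls(im))
    for nm,X in (('jar',M),('tray1',[.648,-.053,.02]),('bowl',bowl()[0])): print(nm,proj(n,X,c).round(0))
E
```

```text
time: 22.93
wrist_force: [0.5, 0.6, -0.8]
[ 0.6163 -0.0511  0.0768] -7.600000000000001 [[255, 0, 59, 40, 1454], [274, 50, 26, 13, 271]]
scene [[194, 18, 35, 33, 231], [117, 43, 28, 28, 449], [286, 228, 8, 8, 53], [272, 235, 17, 13, 118], [276, 312, 6, 5, 22]]
jar [403. 257.]
tray1 [285. 239.]
bowl [297. 218.]
side [[286, 213, 8, 4, 24]]
jar [218. 151.]
tray1 [287. 222.]
bowl [269. 208.]
```

```bash
python3 - <<'E'
from h import *
plan([slip([.6,-.02,.14],10,-5),slip([.56,.09,.15],33,8),jar(-42,60,0,22),jar(-42,-20,0,30),lipj(-57,-42,20)])
E
```

```text
[-0.024  0.003 -0.349  0.051 -0.088 -0.448] tcp [ 0.471 -0.043  0.19 ]
[ 0.035 -0.349 -0.188 -0.02  -0.427 -0.768] tcp [0.463 0.027 0.229]
[ 0.3   -0.432  0.061 -0.204 -0.46  -0.762] tcp [0.464 0.131 0.208]
[ 0.444  0.    -0.014 -0.    -0.267 -0.   ] tcp [0.51  0.2   0.178]
[ 0.149 -0.    -0.122  0.    -0.667  0.   ] tcp [0.531 0.232 0.184]
```

```bash
python3 -m handwheel '[[-0.005,0,-0.07,0.01,-0.02,-0.09],[-0.01,0.001,-0.14,0.02,-0.035,-0.18],[-0.015,0.002,-0.21,0.03,-0.05,-0.27],[-0.02,0.003,-0.28,0.04,-0.07,-0.36],[-0.024,0.003,-0.349,0.051,-0.088,-0.448],[-0.024,0.003,-0.349,0.051,-0.088,-0.448]]' | grep -E "wr|ti"
python3 -m handwheel '[[0.006,-0.06,-0.03,-0.003,-0.07,-0.13],[0.012,-0.12,-0.06,-0.006,-0.14,-0.26],[0.018,-0.18,-0.09,-0.01,-0.21,-0.39],[0.024,-0.24,-0.12,-0.013,-0.28,-0.52],[0.03,-0.3,-0.155,-0.016,-0.36,-0.65],[0.035,-0.349,-0.188,-0.02,-0.427,-0.768],[0.035,-0.349,-0.188,-0.02,-0.427,-0.768]]' | grep -E "wr|ti"
python3 -m handwheel '[[0.05,-0.072,0.01,-0.034,-0.077,-0.127],[0.1,-0.144,0.02,-0.068,-0.154,-0.254],[0.15,-0.216,0.03,-0.1,-0.23,-0.38],[0.2,-0.288,0.04,-0.136,-0.307,-0.51],[0.25,-0.36,0.05,-0.17,-0.384,-0.635],[0.3,-0.432,0.061,-0.204,-0.46,-0.762],[0.3,-0.432,0.061,-0.204,-0.46,-0.762],[0.3,-0.432,0.061,-0.204,-0.46,-0.762]]' | grep -E "wr|ti"
python3 - <<'E'
from h import *
print(bowl()[1],lip())
plan([jar(-42,-20,0,30),lipj(-57,-42,20)])
im,c=snap('wrist','a4'); print(balls(im))
E
```

```text
time: 23.58
wrist_force: [0.3, 0.5, -1.3]
time: 24.17
wrist_force: [-0.0, 0.6, -2.7]
time: 24.83
wrist_force: [-0.0, -0.3, -1.5]
[np.float64(-43.75045606428482), np.float64(58.70664178063732), np.float64(0.31553119609888114)] [-40.9  37.9   0.3  -7.9]
[ 0.439  0.001 -0.024 -0.002 -0.264  0.002] tcp [0.51  0.2   0.178]
[ 0.149 -0.    -0.122  0.    -0.667  0.   ] tcp [0.531 0.232 0.184]
[[488, 162, 24, 27, 331], [459, 180, 16, 15, 168]]
```

```bash
python3 -m handwheel '[[0.05,0,-0.003,0,-0.03,0],[0.11,0,-0.006,0,-0.06,0],[0.17,0,-0.01,0,-0.1,0],[0.23,0,-0.013,0,-0.14,0],[0.29,0,-0.016,0,-0.18,0],[0.35,0,-0.02,0,-0.22,0],[0.4,0,-0.022,0,-0.25,0],[0.439,0,-0.024,0,-0.264,0],[0.439,0,-0.024,0,-0.264,0]]' | grep -E "wr|ti"
python3 -m handwheel '[[0.02,0,-0.02,0,-0.1,0],[0.045,0,-0.04,0,-0.2,0],[0.07,0,-0.06,0,-0.3,0],[0.095,0,-0.08,0,-0.42,0],[0.12,0,-0.1,0,-0.54,0],[0.149,0,-0.122,0,-0.667,0],[0.149,0,-0.122,0,-0.667,0],[0.149,0,-0.122,0,-0.667,0]]' | grep -E "wr|ti"
python3 - <<'E'
from h import *
print(lip(),robot.get_obs()['wrist_force'])
plan([lipj(-61,-46,20),lipj(-61,-60,17),lipj(-61,-74,12),lipj(-61,-86,8),lipj(-61,-93,6)])
E
```

```text
time: 25.63
wrist_force: [-0.5, -0.4, -1.2]
time: 26.3
wrist_force: [-0.5, -1.1, -1.4]
[-56.7 -41.9   0.1  19.9] [-0.5281 -1.0531 -1.4377]
[ 0.027 -0.001  0.012 -0.002 -0.003  0.004] tcp [0.532 0.233 0.178]
[ 0.05   0.     0.009 -0.     0.1   -0.   ] tcp [0.534 0.237 0.169]
[0.042 0.    0.036 0.    0.167 0.   ] tcp [0.535 0.238 0.158]
[ 0.039  0.     0.032 -0.     0.133  0.   ] tcp [0.535 0.239 0.148]
[ 0.024 -0.     0.017  0.     0.067 -0.   ] tcp [0.536 0.24  0.143]
```

```bash
python3 -m handwheel '[[0.013,0,0.006,0,0,0],[0.027,0,0.012,0,0,0],[0.027,0,0.012,0,0,0]]' | grep -E "wr"
python3 -m handwheel '[[0.012,0,0.002,0,0.025,0],[0.025,0,0.004,0,0.05,0],[0.038,0,0.007,0,0.075,0],[0.05,0,0.009,0,0.1,0],[0.05,0,0.009,0,0.1,0]]' | grep -E "wr"; python3 -m handwheel '[[0.01,0,0.009,0,0.04,0],[0.02,0,0.018,0,0.08,0],[0.03,0,0.027,0,0.12,0],[0.042,0,0.036,0,0.167,0],[0.042,0,0.036,0,0.167,0]]'| grep -E "wr"; python3 -m handwheel '[[0.01,0,0.008,0,0.033,0],[0.02,0,0.016,0,0.067,0],[0.03,0,0.023,0,0.1,0],[0.039,0,0.03,0,0.133,0],[0.039,0,0.03,0,0.133,0]]'| grep -E "wr"; python3 -c "
from h import *; print(lip())
p,R=lipj(-61,-86,8); plan([lipj(-60,-93,5)])"
```

```text
wrist_force: [0.9, 1.5, 0.3]
wrist_force: [0.8, -0.3, -2.1]
wrist_force: [-0.3, 0.8, -2.3]
wrist_force: [0.1, -0.3, -0.6]
[-58.9 -85.4   0.1   7.8]
[ 0.024 -0.     0.032 -0.001  0.094  0.002] tcp [0.535 0.239 0.142]
```

```bash
python3 -m handwheel '[[0.005,0,0.008,0,0.02,0],[0.01,0,0.016,0,0.04,0],[0.015,0,0.024,0,0.06,0],[0.02,0,0.03,0,0.08,0],[0.024,0,0.034,0,0.094,0],[0.024,0,0.034,0,0.094,0]]'| grep -E "wr"; python3 -m handwheel '[[0.008,0,0.006,0,0.0,0],[0.016,0,0.01,0,0.0,0],[0.016,0,0.01,0,0,0]]'| grep -E "wr"; python3 -c "
from h import *; print(lip())
plan([lipj(-62,-98,5)])"
```

```text
wrist_force: [-0.1, -0.4, 5.4]
wrist_force: [-2.4, -3.0, 11.7]
[-60.8 -93.1  -0.4   5.2]
[ 0.024 -0.001  0.006 -0.     0.007 -0.004] tcp [0.537 0.242 0.138]
```

```bash
python3 - <<'E'
from h import *
print(bowl()[1])
plan([jar(-50,-72,0,22),jar(-42,-71,0,5),jar(-30,-68,0,-13),jar(-28,-20,0,-13)])
E
```

```text
[np.float64(-58.84557734695752), np.float64(-72.21379896239517), np.float64(-0.3721049332866393)]
[-0.062 -0.001  0.084  0.     0.441 -0.004] tcp [0.525 0.223 0.135]
[-0.067  0.     0.127  0.     0.567 -0.   ] tcp [0.513 0.204 0.117]
[-0.058  0.     0.117 -0.     0.6    0.   ] tcp [0.505 0.193 0.095]
[-0.169  0.    -0.171  0.     0.     0.   ] tcp [0.483 0.159 0.12 ]
```

```bash
python3 -m handwheel '[[-0.012,0,0.017,0,0.09,0],[-0.025,0,0.034,0,0.18,0],[-0.038,0,0.05,0,0.27,0],[-0.05,0,0.067,0,0.36,0],[-0.062,0,0.084,0,0.441,0],[-0.062,0,0.084,0,0.441,0]]' | grep -E "wr"
python3 -m handwheel '[[-0.01,0,0.02,0,0.09,0],[-0.02,0,0.04,0,0.18,0],[-0.032,0,0.062,0,0.28,0],[-0.044,0,0.084,0,0.38,0],[-0.055,0,0.105,0,0.47,0],[-0.067,0,0.127,0,0.567,0],[-0.067,0,0.127,0,0.567,0]]' | grep -E "wr"
python3 -m handwheel '[[-0.01,0,0.018,0,0.09,0],[-0.018,0,0.037,0,0.19,0],[-0.028,0,0.056,0,0.28,0],[-0.038,0,0.077,0,0.39,0],[-0.048,0,0.097,0,0.5,0],[-0.058,0,0.117,0,0.6,0],[-0.058,0,0.117,0,0.6,0]]' | grep -E "wr"
python3 -m handwheel '[[-0.005,0,-0.006,0,0,0],[-0.02,0,-0.02,0,0,0],[-0.045,0,-0.045,0,0,0],[-0.075,0,-0.075,0,0,0],[-0.11,0,-0.11,0,0,0],[-0.14,0,-0.14,0,0,0],[-0.16,0,-0.16,0,0,0],[-0.17,0,-0.17,0,0,0],[-0.17,0,-0.17,0,0,0]]' | grep -E "wr|ti"
python3 b.py a5
python3 -c "
from h import *
print(lip(),bowl()[1]); im=cv2.imread('pics/a5.png'); col=im[:300,276:288].astype(int).mean((1,2)); d2=np.diff(col); print([(i,round(d2[i])) for i in range(20,290) if abs(d2[i])>14])"
```

```text
wrist_force: [-0.2, -0.5, -2.1]
wrist_force: [-0.8, 0.6, -3.0]
wrist_force: [0.6, -0.2, -2.6]
time: 30.97
wrist_force: [-1.1, 0.1, 0.8]
[0.5587 0.2739 0.0863] -13.200000000000003 [[251, 48, 71, 64, 3063]]
[-15.2 -37.2  -0.2 -43.2] [np.float64(-29.538946652349097), np.float64(-21.852099104104546), np.float64(-0.23213880445332435)]
[(48, -34), (49, -20), (81, 17), (82, 23), (139, 36), (140, 27), (235, -36), (236, -140), (237, 28)]
```

```bash
python3 -m handwheel '[[-0.01,0,-0.01,0,0,0],[-0.03,0,-0.03,0,0,0],[-0.06,0,-0.06,0,0,0],[-0.095,0,-0.095,0,0,0],[-0.13,0,-0.13,0,0,0],[-0.165,0,-0.165,0,0,0],[-0.195,0,-0.195,0,0,0],[-0.22,0,-0.22,0,0,0],[-0.23,0,-0.23,0,0,0],[-0.235,0,-0.235,0,0,0]]' | grep -E "wr|ti"
python3 -m handwheel '[[-0.004,-0.001,-0.002,-0.003,0,0.015],[-0.015,-0.005,-0.009,-0.013,0,0.055],[-0.035,-0.012,-0.02,-0.03,0,0.127],[-0.06,-0.02,-0.035,-0.05,0,0.22],[-0.085,-0.03,-0.05,-0.075,0,0.32],[-0.11,-0.04,-0.065,-0.1,0,0.42],[-0.135,-0.048,-0.08,-0.12,0,0.5],[-0.155,-0.055,-0.092,-0.138,0,0.57],[-0.17,-0.06,-0.101,-0.148,0,0.62],[-0.174,-0.062,-0.104,-0.151,0,0.636]]' | grep -E "wr|ti"
python3 b.py a6; python3 - <<'E'
from h import *
print(toolT()[:3,3])
plan([slip([.56,.06,.135],25,-13),slip([.57,-.07,.135],18,-13),slip([.6,-.222,.125],12.5,-13)])
E
```

```text
time: 31.85
wrist_force: [-0.3, -0.9, -2.2]
time: 32.68
wrist_force: [-0.5, -0.9, -2.9]
[0.5295 0.1697 0.1326] -13.100000000000001 [[217, 1, 21, 21, 319], [196, 9, 21, 19, 310], [252, 50, 70, 63, 2766], [485, 112, 33, 39, 676], [476, 150, 20, 20, 311]]
[0.4202 0.0874 0.1641]
[-0.184  0.388 -0.057 -0.09  -0.004  0.389] tcp [0.436 0.002 0.167]
[-0.219  0.527 -0.05  -0.052  0.     0.227] tcp [ 0.44  -0.112  0.167]
[-0.098  0.704  0.029 -0.041 -0.     0.179] tcp [ 0.467 -0.252  0.157]
```

```bash
python3 -m handwheel '[[-0.004,0.009,-0.001,-0.002,0,0.009],[-0.015,0.033,-0.005,-0.008,0,0.033],[-0.036,0.076,-0.011,-0.018,0,0.076],[-0.064,0.136,-0.02,-0.031,0,0.136],[-0.092,0.194,-0.028,-0.045,0,0.194],[-0.12,0.252,-0.037,-0.059,0,0.253],[-0.148,0.312,-0.046,-0.072,0,0.313],[-0.169,0.356,-0.052,-0.083,0,0.357],[-0.181,0.381,-0.056,-0.089,0,0.382],[-0.184,0.388,-0.057,-0.09,0,0.389]]' | grep -E "wr|ti"
python3 -m handwheel '[[-0.005,0.012,-0.001,-0.001,0,0.005],[-0.018,0.045,-0.004,-0.004,0,0.02],[-0.042,0.103,-0.01,-0.01,0,0.044],[-0.075,0.184,-0.017,-0.018,0,0.079],[-0.11,0.263,-0.025,-0.026,0,0.113],[-0.144,0.342,-0.033,-0.034,0,0.148],[-0.177,0.424,-0.04,-0.042,0,0.183],[-0.201,0.483,-0.046,-0.048,0,0.208],[-0.215,0.517,-0.049,-0.051,0,0.223],[-0.219,0.527,-0.05,-0.052,0,0.227]]' | grep -E "wr|ti"
python3 -m handwheel '[[-0.002,0.016,0.001,-0.001,0,0.004],[-0.008,0.06,0.002,-0.003,0,0.015],[-0.019,0.138,0.006,-0.008,0,0.035],[-0.034,0.246,0.01,-0.014,0,0.063],[-0.049,0.352,0.014,-0.02,0,0.09],[-0.064,0.457,0.019,-0.027,0,0.116],[-0.079,0.566,0.023,-0.033,0,0.144],[-0.09,0.646,0.027,-0.038,0,0.164],[-0.096,0.69,0.029,-0.04,0,0.176],[-0.098,0.704,0.029,-0.041,0,0.179]]' | grep -E "wr|ti"
python3 b.py a7; python3 - <<'E'
from h import *
c=viewer.calibration('wrist'); im=cv2.imread('pics/a7.png')
n,l,st,ce=cv2.connectedComponentsWithStats(blue(im))
for i in range(1,n):
    if st[i][4]>400:
        k=max(cv2.findContours((l==i).astype(np.uint8),0,2)[0],key=cv2.contourArea)
        print(st[i],onz('wrist',*ce[i],.028,c)[:2],[ (p.tolist(),onz('wrist',*p,.056,c).round(3)[:2].tolist()) for p in cv2.approxPolyDP(k,4,True)[:,0]])
E
```

```text
time: 33.57
wrist_force: [-0.7, 0.3, -1.5]
time: 34.4
wrist_force: [0.2, -0.5, -2.0]
time: 35.23
wrist_force: [-0.6, 0.3, -2.3]
[ 0.6007 -0.2227  0.1245] -13.100000000000001 [[132, 0, 37, 35, 658], [134, 44, 18, 20, 257], [252, 49, 70, 64, 2765]]
[ 102    0   97   96 5165] [ 0.6382 -0.0571] [([186, 0], [0.685, -0.099]), ([166, 0], [0.684, -0.075]), ([169, 10], [0.671, -0.084]), ([161, 29], [0.646, -0.083]), ([151, 18], [0.659, -0.066]), ([153, 27], [0.648, -0.073]), ([142, 37], [0.635, -0.064]), ([133, 34], [0.638, -0.051]), ([131, 23], [0.652, -0.043]), ([139, 14], [0.664, -0.049]), ([148, 15], [0.663, -0.061]), ([154, 0], [0.683, -0.06]), ([126, 0], [0.683, -0.023]), ([102, 57], [0.609, -0.021]), ([127, 91], [0.573, -0.067]), ([148, 95], [0.572, -0.093]), ([170, 81], [0.589, -0.112]), ([198, 11], [0.672, -0.117])]
[ 279   20   69  123 4410] [ 0.6312 -0.2566] [([297, 20], [0.677, -0.22]), ([279, 35], [0.656, -0.207]), ([279, 50], [0.639, -0.211]), ([294, 48], [0.645, -0.224]), ([305, 60], [0.634, -0.237]), ([322, 59], [0.639, -0.253]), ([328, 88], [0.611, -0.264]), ([327, 116], [0.583, -0.268]), ([293, 117], [0.575, -0.238]), ([294, 135], [0.559, -0.243]), ([342, 137], [0.567, -0.286]), ([294, 141], [0.553, -0.244]), ([342, 142], [0.562, -0.287]), ([347, 126], [0.578, -0.288]), ([342, 36], [0.67, -0.267]), ([324, 21], [0.683, -0.247])]
[ 349  110  100  124 8143] [ 0.554 -0.36 ] [([414, 110], [0.612, -0.351]), ([372, 128], [0.583, -0.312]), ([349, 216], [0.498, -0.307]), ([367, 220], [0.498, -0.325]), ([353, 214], [0.5, -0.311]), ([375, 130], [0.581, -0.315]), ([384, 123], [0.59, -0.323]), ([357, 212], [0.503, -0.314]), ([366, 199], [0.516, -0.32]), ([368, 216], [0.501, -0.325]), ([410, 229], [0.498, -0.369]), ([370, 222], [0.496, -0.328]), ([407, 233], [0.494, -0.367]), ([427, 232], [0.499, -0.388]), ([448, 141], [0.592, -0.393]), ([436, 119], [0.61, -0.376])]
```

```bash
python3 - <<'E'
from h import *
L=np.array([.6016,-.2514,.073])
plan([slip(L+[0,0,.05],12.5,-13),slip(L,12.5,-2),slip(L,12.5,2),slip(L,12.5,5)])
E
```

```text
[-0.027  0.141  0.    -0.003 -0.003 -0.001] tcp [ 0.468 -0.281  0.155]
[ 0.014  0.     0.129  0.    -0.367 -0.   ] tcp [ 0.477 -0.279  0.13 ]
[ 0.023  0.    -0.043  0.    -0.133  0.   ] tcp [ 0.481 -0.278  0.139]
[ 0.017 -0.    -0.033  0.    -0.1    0.   ] tcp [ 0.484 -0.277  0.145]
```

```bash
python3 -m handwheel '[[-0.002,0.01,0,0,0,0],[-0.007,0.035,0,0,0,0],[-0.013,0.07,0,0,0,0],[-0.02,0.105,0,0,0,0],[-0.025,0.13,0,0,0,0],[-0.027,0.14,0,0,0,0],[-0.027,0.141,0,0,0,0]]' | grep -E "wr|ti"
python3 -m handwheel '[[0.001,0,0.005,0,-0.015,0],[0.002,0,0.018,0,-0.05,0],[0.004,0,0.04,0,-0.11,0],[0.006,0,0.064,0,-0.18,0],[0.009,0,0.09,0,-0.25,0],[0.012,0,0.11,0,-0.32,0],[0.014,0,0.125,0,-0.36,0],[0.014,0,0.129,0,-0.367,0]]' | grep -E "wr|ti"
python3 b.py a8
python3 -m handwheel '[[0.023,0,-0.043,0,-0.133,0],[0.042,0,-0.08,0,-0.25,0],[0.042,0,-0.08,0,-0.25,0],[0.006,0,-0.011,0,-0.033,0],[-0.034,0,0.065,0,0.2,0],[-0.06,0,0.118,0,0.367,0],[-0.06,0,0.118,0,0.367,0],[-0.06,0,0.118,0,0.367,0]]' | grep -E "wr|ti"
python3 b.py a9; python3 -c "
from h import *
im,c=snap('scene','a9s'); print(balls(im),proj('scene',[.626,-.246,.02],c))"
```

```text
time: 35.87
wrist_force: [-0.2, -0.6, -1.6]
time: 36.53
wrist_force: [-0.1, 0.1, -2.5]
[ 0.6021 -0.2496  0.0727] -2.0 [[88, 11, 17, 23, 266], [252, 49, 70, 64, 2768]]
time: 37.25
wrist_force: [0.1, -0.7, -1.9]
[ 0.5987 -0.2521  0.0761] -13.100000000000001 [[95, 0, 21, 12, 212], [93, 20, 16, 20, 179], [276, 27, 27, 26, 539], [249, 81, 34, 33, 896], [284, 81, 34, 33, 897]]
[[194, 18, 35, 33, 234], [117, 43, 28, 28, 448], [241, 169, 15, 11, 94], [233, 197, 8, 8, 47], [286, 228, 8, 8, 53], [272, 235, 17, 14, 113], [276, 312, 5, 5, 21]] [239.677 199.767]
```

```bash
python3 - <<'E'
from h import *
L=np.array([.530,-.3566,.073])
plan([slip([.585,-.26,.122],10,-13),slip(L+[0,0,.045],-3.2,-13),slip(L,-3.2,-5)])
print(robot.get_obs()['joint_positions'])
E
```

```text
[-0.026 -0.007 -0.24  -0.016 -0.006  0.082] tcp [ 0.45  -0.284  0.154]
[-0.333  0.272 -0.056 -0.099 -0.     0.429] tcp [ 0.394 -0.349  0.15 ]
[-0.002 -0.     0.135  0.    -0.267  0.   ] tcp [ 0.399 -0.349  0.123]
[-0.7713 -0.0006  1.6751  0.1961  1.3422  0.5484]
```

```bash
python3 -m handwheel '[[-0.001,0,-0.006,0,0,0.002],[-0.004,-0.001,-0.025,-0.001,0,0.008],[-0.007,-0.002,-0.06,-0.004,0,0.02],[-0.011,-0.003,-0.1,-0.007,0,0.034],[-0.015,-0.004,-0.14,-0.01,0,0.048],[-0.02,-0.005,-0.18,-0.012,0,0.062],[-0.023,-0.006,-0.212,-0.014,0,0.073],[-0.025,-0.007,-0.232,-0.016,0,0.08],[-0.026,-0.007,-0.24,-0.016,0,0.082]]' | grep -E "wr|ti"
python3 -m handwheel '[[-0.008,0.006,-0.001,-0.002,0,0.01],[-0.028,0.023,-0.005,-0.008,0,0.036],[-0.065,0.053,-0.011,-0.02,0,0.084],[-0.116,0.095,-0.02,-0.035,0,0.15],[-0.166,0.136,-0.028,-0.05,0,0.215],[-0.216,0.177,-0.036,-0.064,0,0.279],[-0.267,0.218,-0.045,-0.079,0,0.344],[-0.305,0.249,-0.051,-0.09,0,0.393],[-0.327,0.267,-0.055,-0.097,0,0.421],[-0.333,0.272,-0.056,-0.099,0,0.429]]' | grep -E "wr|ti"
python3 b.py a10; python3 - <<'E'
from h import *
c=viewer.calibration('wrist'); im=cv2.imread('pics/a10.png')
n,l,st,ce=cv2.connectedComponentsWithStats(blue(im))
for i in range(1,n):
    if st[i][4]>400:
        k=max(cv2.findContours((l==i).astype(np.uint8),0,2)[0],key=cv2.contourArea)
        print(st[i],onz('wrist',*ce[i],.028,c)[:2],[ (p.tolist(),onz('wrist',*p,.056,c).round(3)[:2].tolist()) for p in cv2.approxPolyDP(k,4,True)[:,0]])
E
```

```text
time: 38.1
wrist_force: [-0.9, -0.5, -2.2]
time: 38.93
wrist_force: [0.1, -0.2, -2.1]
[ 0.5288 -0.3567  0.1163] -13.100000000000001 [[170, 3, 22, 21, 345], [33, 12, 21, 32, 334], [37, 49, 8, 15, 65], [249, 81, 34, 33, 894], [284, 81, 34, 33, 898]]
[  11    0   75   95 4491] [ 0.6451 -0.057 ] [([66, 0], [0.687, -0.1]), ([43, 0], [0.704, -0.056]), ([26, 7], [0.705, -0.024]), ([11, 70], [0.61, -0.02]), ([40, 94], [0.562, -0.082]), ([58, 91], [0.56, -0.111]), ([72, 73], [0.577, -0.13]), ([85, 9], [0.661, -0.135])]
[ 139    0   87   90 5033] [ 0.6029 -0.2489] [([139, 0], [0.651, -0.207]), ([149, 65], [0.566, -0.227]), ([161, 76], [0.551, -0.24]), ([164, 89], [0.537, -0.244]), ([225, 68], [0.551, -0.304]), ([205, 0], [0.634, -0.283]), ([221, 63], [0.556, -0.3]), ([164, 83], [0.543, -0.244]), ([218, 62], [0.558, -0.297]), ([203, 3], [0.63, -0.281])]
[ 250   10   69   54 3260] [ 0.5927 -0.3608] [([251, 25], [0.596, -0.329]), ([250, 62], [0.555, -0.327]), ([318, 61], [0.552, -0.39]), ([316, 24], [0.593, -0.392]), ([300, 11], [0.609, -0.378]), ([269, 10], [0.612, -0.348])]
```

```bash
python3 -m handwheel '[[0,0.001,0.006,0,-0.013,0],[0,0.003,0.02,0,-0.04,0],[0,0.005,0.045,0,-0.09,0],[-0.001,0.007,0.075,0,-0.15,0],[-0.001,0.007,0.1,0,-0.2,0],[-0.002,0.007,0.12,0,-0.24,0],[-0.002,0.007,0.133,0,-0.265,0],[-0.002,0.007,0.135,0,-0.267,0]]' | grep -E "wr|ti"
python3 -m handwheel '[[0.017,0,-0.032,0,-0.1,0],[0.034,0,-0.065,0,-0.2,0],[0.051,0,-0.1,0,-0.3,0],[0.07,0,-0.13,0,-0.4,0],[0.085,0,-0.16,0,-0.5,0],[0.105,0,-0.19,0,-0.6,0],[0.105,0,-0.19,0,-0.6,0],[0.105,0,-0.19,0,-0.6,0],[0.105,0,-0.19,0,-0.6,0],[0.105,0,-0.19,0,-0.6,0]]' | grep -E "wr|ti"
python3 b.py a11; python3 -c "
from h import *
im,c=snap('scene','a11s'); print(balls(im),proj('scene',[.5545,-.36,.02],c)); 
im,c=snap('side','a11d'); print(balls(im),proj('side',[.5545,-.36,.02],c))
T=toolT(); plan([slip([.53,-.357,.15],0,0)])"
```

```text
time: 39.65
wrist_force: [-0.9, 0.2, -1.5]
time: 40.48
wrist_force: [0.6, 0.3, -2.4]
[ 0.5242 -0.3569  0.0729] 12.899999999999999 [[255, 0, 28, 16, 327], [285, 0, 29, 14, 311], [0, 12, 3, 18, 49]]
[[194, 29, 21, 22, 151], [494, 32, 7, 6, 26], [117, 43, 28, 28, 449], [216, 165, 7, 7, 39], [233, 198, 8, 8, 45], [286, 228, 8, 8, 53], [272, 236, 17, 12, 112], [276, 312, 6, 5, 22]] [227.2026 167.2474]
[[286, 213, 8, 4, 24], [312, 259, 8, 5, 23], [307, 293, 10, 11, 72]] [303.1049 307.792 ]
[-0.11   0.032 -0.233 -0.017  0.43  -0.107] tcp [ 0.404 -0.357  0.212]
```

```bash
python3 - <<'E'
from h import *
D=np.array([.6062,.0712,.0])
plan([slip([.53,-.357,.14],0,0),slip([.56,-.17,.14],2,0),slip([.6,0,.13],4,0),scoop(D+[0,0,.06],5.3,0),scoop(D+[0,0,.006],5.3,0)])
E
python3 -m handwheel '[[-0.02,0.005,-0.04,0,0.07,-0.02],[-0.04,0.01,-0.08,-0.005,0.14,-0.03],[-0.06,0.015,-0.12,-0.01,0.22,-0.05],[-0.08,0.02,-0.16,-0.013,0.3,-0.07],[-0.1,0.027,-0.2,-0.015,0.37,-0.09],[-0.11,0.032,-0.233,-0.017,0.43,-0.107],[-0.11,0.032,-0.233,-0.017,0.43,-0.107]]' | grep -E "wr|ti"
```

```text
[-0.099  0.032 -0.184 -0.017  0.43  -0.107] tcp [ 0.404 -0.357  0.202]
[ 0.15  -0.913  0.     0.     0.    -0.067] tcp [ 0.434 -0.174  0.202]
[ 0.23  -0.821  0.05   0.     0.    -0.067] tcp [ 0.474 -0.009  0.192]
[ 0.161 -0.341  0.35   0.     0.    -0.043] tcp [0.502 0.062 0.122]
[0.   0.   0.27 0.   0.   0.  ] tcp [0.502 0.062 0.068]
time: 41.22
wrist_force: [-0.1, 0.3, -1.8]
```

```bash
python3 -m handwheel '[[0.01,-0.06,0,0,0,-0.005],[0.03,-0.18,0,0,0,-0.015],[0.05,-0.33,0.01,0,0,-0.025],[0.08,-0.5,0.03,0,0,-0.035],[0.11,-0.66,0.05,0,0,-0.045],[0.13,-0.8,0.05,0,0,-0.055],[0.15,-0.913,0.05,0,0,-0.067],[0.15,-0.913,0.05,0,0,-0.067]]' | grep -E "wr|ti"
python3 -m handwheel '[[0.02,-0.06,0,0,0,-0.005],[0.05,-0.18,0.01,0,0,-0.015],[0.09,-0.33,0.02,0,0,-0.025],[0.14,-0.5,0.03,0,0,-0.035],[0.18,-0.66,0.04,0,0,-0.045],[0.21,-0.76,0.05,0,0,-0.055],[0.23,-0.821,0.05,0,0,-0.067],[0.23,-0.821,0.05,0,0,-0.067]]' | grep -E "wr|ti"
python3 - <<'E'
from h import *
D=np.array([.6062,.0712,.0])
print(toolT()[:3,3],wlip()); plan([scoop(D+[0,0,.045],5.3,0),scoop(D+[0,0,.006],5.3,0)])
im,c=snap('wrist','a12'); hsv=cv2.cvtColor(im,cv2.COLOR_BGR2HSV)
col=im[:300,276:288].astype(int).mean((1,2)); d2=np.diff(col); print([(i,round(d2[i])) for i in range(20,290) if abs(d2[i])>14])
for p in ([-37,42],[-37,-42],[37,42],[37,-42]):
    q=np.radians(5.3); P=D+np.r_[np.array([[np.cos(q),-np.sin(q)],[np.sin(q),np.cos(q)]])@p/1000,.012]; print(proj('wrist',P,c).round(0))
m=((hsv[:,:,2]>205)&(hsv[:,:,1]<40)).astype(np.uint8); n,l,st,ce=cv2.connectedComponentsWithStats(m); print([s.tolist() for s in st[1:] if s[4]>50])
E
```

```text
time: 41.88
wrist_force: [0.0, -0.0, -0.8]
time: 42.55
wrist_force: [-0.3, -0.6, -2.1]
[ 0.4743 -0.0057  0.1904] [0.5998 0.004  0.1283]
[ 0.163 -0.324  0.419 -0.004  0.005 -0.032] tcp [0.502 0.062 0.107]
[0.    0.    0.195 0.    0.    0.   ] tcp [0.502 0.062 0.068]
[(63, 35), (114, 25), (115, 28), (117, -107), (118, 53), (119, 16), (235, -23), (236, -76), (237, -45)]
[186. 106.]
[261. 101.]
[186.  42.]
[260.  36.]
[[188, 38, 72, 6, 122], [196, 45, 60, 56, 2417], [187, 46, 2, 56, 106], [188, 99, 53, 6, 113], [314, 164, 70, 97, 2244]]
```

```bash
python3 -m handwheel '[[0.02,-0.04,0.04,0,0.01,-0.004],[0.05,-0.1,0.1,0,0.02,-0.01],[0.08,-0.16,0.17,0,0.03,-0.015],[0.11,-0.22,0.24,0,0.04,-0.02],[0.14,-0.28,0.31,0,0.05,-0.025],[0.165,-0.324,0.36,0,0.06,-0.03],[0.183,-0.324,0.38,0,0.07,-0.032],[0.183,-0.324,0.38,0,0.07,-0.032]]' | grep -E "wr|ti|pos"
python3 -m handwheel '[[0,0,0.03,0,0,0],[0,0,0.07,0,0,0],[0,0,0.11,0,0,0],[0,0,0.15,0,0,0],[0,0,0.15,0,0,0],[0,0,0.15,0,0,0]]' | grep -E "wr|ti|pos"
python3 -m handwheel '[[0,0,0.01,0,0,0],[0,0,0.02,0,0,0],[0,0,0.02,0,0,0]]' | grep -E "wr|pos"
python3 -m handwheel '[[0,0,0.01,0,0,0],[0,0,0.02,0,0,0],[0,0,0.02,0,0,0]]' | grep -E "wr|pos"
python3 -m handwheel '[[0,0,0.005,0,0,0],[0,0,0.01,0,0,0],[0,0,0.01,0,0,0]]' | grep -E "wr|pos"
```

```text
time: 43.27
tool_pos: [0.5056, 0.0581, 0.1136]
wrist_force: [-0.1, -0.1, -1.0]
time: 43.77
tool_pos: [0.5068, 0.0586, 0.0847]
wrist_force: [0.3, -1.0, -1.8]
tool_pos: [0.5076, 0.0589, 0.0816]
wrist_force: [0.3, -0.7, -2.3]
tool_pos: [0.5075, 0.0589, 0.0772]
wrist_force: [-0.0, -0.4, -2.0]
tool_pos: [0.5077, 0.0589, 0.0754]
wrist_force: [-0.1, -0.0, -1.6]
```

```bash
python3 -m handwheel '[[0,0,0.008,0,0,0],[0,0,0.015,0,0,0],[0,0,0.015,0,0,0]]' | grep -E "wr|pos"
python3 -m handwheel '[[0,0,0.005,0,0,0],[0,0,0.01,0,0,0],[0,0,0.01,0,0,0]]' | grep -E "wr|pos"
python3 -m handwheel '[[0,0,0.005,0,0,0],[0,0,0.01,0,0,0],[0,0,0.01,0,0,0]]' | grep -E "wr|pos"
python3 -c "
from h import *
im,c=snap('wrist','a13'); T=toolT(); print(T[:3,:3].round(3).tolist())
col=im[:300,276:288].astype(int).mean((1,2)); d2=np.diff(col); print([(i,round(d2[i])) for i in range(20,290) if abs(d2[i])>14])"
```

```text
tool_pos: [0.5077, 0.0589, 0.0723]
wrist_force: [0.2, 0.2, -1.2]
tool_pos: [0.5081, 0.0589, 0.0708]
wrist_force: [-1.1, 0.7, 0.2]
tool_pos: [0.5079, 0.0588, 0.0702]
wrist_force: [-5.3, -0.4, 6.4]
[[0.995, 0.088, 0.036], [0.088, -0.996, 0.003], [0.036, 0.0, -0.999]]
[(20, 19), (48, 43), (49, 38), (52, -37), (53, -69), (55, 65), (56, 15), (59, 27), (60, 20), (62, -36), (113, 23), (116, -48), (117, -28), (118, 45), (235, -24), (236, -79), (237, -47)]
```

```bash
python3 -m handwheel '[[0,0,0,0,0,0],[0,0,0,0,0,0],[0,0,0,0,0,0],[0,0,0,0,0,0],[0,0,0,0,0,0],[0,0,0,0,0,0],[0,0,0,0,0,0]]' -0.3 | grep -E "wr|pos|wid"
python3 -m handwheel '[[0,0,-0.1,0,0,0],[0,0,-0.2,0,0,0],[0,0,-0.35,0,0,0],[0,0,-0.5,0,0,0],[0,0,-0.65,0,-0.07,0],[0,0,-0.65,0,-0.07,0],[0,0,-0.65,0,-0.07,0]]' -1 | grep -E "wr|pos|wid|ti"
python3 - <<'E'
from h import *
im,c=snap('wrist','a14'); g=cv2.cvtColor(im,cv2.COLOR_BGR2GRAY); s,cs=snap('scene','a14s'); d,_=snap('side','a14d')
T=toolT(); print(T[:3,3])
m=(g<60).astype(np.uint8); m[:150]=0
n,l,st,ce=cv2.connectedComponentsWithStats(m); 
for i in range(1,n):
    if st[i][4]>300 and abs(ce[i][0]-280)<60: print(st[i],ce[i],onz('wrist',*ce[i],.0925,c))
for X in ([.4865,.0585,.0925],bowl()[0]): print(proj('wrist',X,c))
col=im[:300,276:288].astype(int).mean((1,2)); d2=np.diff(col); print([(i,round(d2[i])) for i in range(5,290) if abs(d2[i])>14])
# row profile across bowl back wall
hsv=cv2.cvtColor(im,cv2.COLOR_BGR2HSV)
for n2,z in (('scene',s),):
    gg=cv2.cvtColor(z,cv2.COLOR_BGR2GRAY); mm=(gg<60).astype(np.uint8); k=np.zeros_like(mm); k[190:230,335:365]=mm[190:230,335:365]; q=cv2.moments(k,True); print('scene grip',q['m10']/q['m00'],q['m01']/q['m00'],q['m00'])
cv2.imwrite('pics/a14m.png',np.hstack([im[:300,150:420],cv2.resize(s[190:280,300:370],(233,300),interpolation=2),cv2.resize(d[160:230,190:290],(290,300),interpolation=2)]))
E
```

```text
tool_pos: [0.5081, 0.0589, 0.0685]
wrist_force: [0.3, -0.9, 1.1]
width: 0.0596
time: 46.48
tool_pos: [0.5049, 0.0585, 0.2008]
wrist_force: [-0.2, 1.0, 0.2]
width: 0.0941
[0.5025 0.0585 0.1966]
[ 274  186   20   71 1327] [283.0226 221.2502] [0.493  0.0572 0.0925]
[    0   239   560   181 36815] [236.3584 370.5027] [0.3044 0.0957 0.0925]
[281.0152 227.7462]
[282.3729  90.0258]
[(48, 22), (49, 21), (70, 74), (72, -29), (73, -86), (74, 47), (76, 19), (77, 28), (79, -28), (80, -14), (112, 16), (113, 39), (114, -28), (115, -41), (116, 30), (134, -16), (184, -16), (185, -89), (186, -25), (256, 70), (257, 59)]
scene grip 349.6 208.8761904761905 105.0
```

```bash
python3 - <<'E'
from h import *
print('scene delta',onz('scene',349.6,208.88,.0925)-onz('scene',351.21,207.66,.0925))
# side-view grip compare
for n in ('side0','a14d'):
    g=cv2.cvtColor(cv2.imread(f'pics/{n}.png'),cv2.COLOR_BGR2GRAY); k=np.zeros_like(g); k[178:206,200:236]=(g<52)[178:206,200:236]; q=cv2.moments(k,True); print(n,q['m10']/q['m00'],q['m01']/q['m00'],q['m00'],onz('side',q['m10']/q['m00'],q['m01']/q['m00'],.0925))
# trays measurement: all views; base & lid in w2 & a14
c=viewer.calibration('wrist')
im=cv2.imread('pics/a14.png'); hsv=cv2.cvtColor(im,cv2.COLOR_BGR2HSV)
m=((hsv[:,:,2]>150)&(hsv[:,:,0]>12)&(hsv[:,:,0]<35)&(hsv[:,:,1]>18)).astype(np.uint8)
n,l,st,ce=cv2.connectedComponentsWithStats(m)
for i in range(1,n):
    if st[i][4]>300:
        k=max(cv2.findContours((l==i).astype(np.uint8),0,2)[0],key=cv2.contourArea); print(st[i],[ (p.tolist(),onz('wrist',*p,.0125,c).round(3)[:2].tolist()) for p in cv2.approxPolyDP(k,3,True)[:,0]])
E
```

```text
scene delta [ 0.0064 -0.0013  0.    ]
side0 216.2090395480226 190.15254237288136 177.0 [0.4857 0.0612 0.0925]
a14d 218.5 190.14606741573033 178.0 [0.4915 0.059  0.0925]
[482   8  59  37 794] [([483, 12], [0.764, -0.177]), ([484, 22], [0.75, -0.178]), ([539, 43], [0.752, -0.28]), ([539, 33], [0.768, -0.281]), ([489, 8], [0.774, -0.187])]
[ 363  185   64   84 2862] [([392, 185], [0.521, -0.069]), ([372, 199], [0.502, -0.047]), ([363, 237], [0.454, -0.043]), ([387, 242], [0.45, -0.076]), ([396, 214], [0.486, -0.081]), ([415, 220], [0.481, -0.108]), ([412, 225], [0.474, -0.105]), ([408, 220], [0.48, -0.098]), ([400, 220], [0.479, -0.087]), ([392, 247], [0.444, -0.084]), ([408, 268], [0.416, -0.112]), ([426, 210], [0.495, -0.12]), ([417, 192], [0.516, -0.103])]
[ 467  194   48   73 2144] [([508, 197], [0.525, -0.249]), ([495, 194], [0.526, -0.224]), ([492, 201], [0.516, -0.221]), ([481, 207], [0.506, -0.204]), ([467, 257], [0.435, -0.201]), ([482, 266], [0.422, -0.233]), ([490, 266], [0.422, -0.248]), ([501, 257], [0.436, -0.265]), ([514, 213], [0.503, -0.268]), ([507, 203], [0.516, -0.25])]
```

```bash
python3 - <<'E'
from h import *
def down(p,yaw): return np.array(p),Ro.from_euler('Z',yaw,degrees=True).as_matrix()@np.diag([1,-1,-1.])
plan([down([.45,-.1,.2],0),down([.42,-.235,.22],-2.5)])
E
cat >> h.py <<'E'
def down(p,yaw): return np.array(p),Ro.from_euler('Z',yaw,degrees=True).as_matrix()@np.diag([1,-1,-1.])
def poly(m,z,c,eps=2.5,amin=800):
    n,l,st,ce=cv2.connectedComponentsWithStats(m); out=[]
    for i in range(1,n):
        if st[i][4]>amin:
            k=max(cv2.findContours((l==i).astype(np.uint8),0,2)[0],key=cv2.contourArea)[:,0]
            P=np.array([onz('wrist',*p,z,c)[:2] for p in k.astype(float)]); out.append((st[i],k,P))
    return out
E
```

```text
[-0.331  0.766 -0.016 -0.     0.007  0.168] tcp [ 0.45 -0.1   0.2 ]
[-0.15   0.675 -0.1    0.     0.     0.083] tcp [ 0.42  -0.235  0.22 ]
```

```bash
python3 -m handwheel '[[-0.05,0.12,0,0,0,0.04],[-0.12,0.28,0,0,0,0.08],[-0.19,0.45,-0.01,0,0,0.12],[-0.26,0.61,-0.016,0,0,0.15],[-0.331,0.766,-0.016,0,0.007,0.168],[-0.331,0.766,-0.016,0,0.007,0.168]]' -1 | grep -E "wr|ti"
python3 -m handwheel '[[-0.03,0.12,-0.02,0,0,0.02],[-0.06,0.28,-0.04,0,0,0.04],[-0.09,0.45,-0.06,0,0,0.06],[-0.12,0.57,-0.08,0,0,0.083],[-0.15,0.675,-0.1,0,0,0.083],[-0.15,0.675,-0.1,0,0,0.083],[-0.15,0.675,-0.1,0,0,0.083],[-0.15,0.675,-0.1,0,0,0.083]]' | grep -E "wr|ti|pos"
python3 - <<'E'
from h import *
im,c=snap('wrist','b1'); hsv=cv2.cvtColor(im,cv2.COLOR_BGR2HSV)
print(toolT()[:3,3], proj('wrist',[.474,-.235,.016],c))
m=((hsv[:,:,2]>140)&(hsv[:,:,0]>12)&(hsv[:,:,0]<35)&(hsv[:,:,1]>18)).astype(np.uint8)
for st,k,P in poly(m,.016,c,amin=1000):
    r=cv2.minAreaRect((P*1000).astype(np.float32)); print('cream',st,r)
for st,k,P in poly(blue(im),.056,c,amin=1000):
    r=cv2.minAreaRect((P*1000).astype(np.float32)); print('blue',st,r)
print(im[200:240:8,230:330:12].tolist())
E
```

```text
time: 47.13
wrist_force: [-0.5, -0.6, -0.2]
time: 47.8
tool_pos: [0.4207, -0.2338, 0.2204]
wrist_force: [0.9, 0.0, 0.4]
[ 0.4209 -0.2336  0.2206] [282.594  143.7554]
cream [ 489   33   43   80 2360] ((578.9210205078125, -557.0993041992188), (111.73757934570312, 64.62287902832031), 9.34387493133545)
cream [ 255   97   55   94 4758] ((473.8667907714844, -234.43954467773438), (63.909969329833984, 111.2929916381836), 87.90157318115234)
cream [ 138  114   54   98 4225] ((460.7449951171875, -86.87220764160156), (72.69994354248047, 120.16850280761719), 83.5260009765625)
cream [ 409  176   53   71 2465] ((381.8446350097656, -433.7952880859375), (66.26911926269531, 94.86146545410156), 79.34001159667969)
cream [ 501  234   59   56 1342] ((282.2301940917969, -660.0997314453125), (181.7880859375, 67.11393737792969), 70.1833724975586)
blue [  95    0   71   71 3407] ((623.0134887695312, -65.16014099121094), (91.05352783203125, 97.01480865478516), 86.63648223876953)
blue [ 249    0   81   76 4050] ((600.7620239257812, -249.06826782226562), (90.25584411621094, 69.27973175048828), 12.733216285705566
[... 191 characters left out ...]
, 87], [91, 91, 92], [90, 91, 89], [89, 89, 89], [88, 89, 88], [134, 138, 137]], [[131, 135, 134], [130, 134, 132], [129, 134, 133], [135, 139, 139], [128, 133, 133], [132, 137, 136], [131, 135, 134], [130, 137, 135], [130, 135, 135]], [[131, 135, 133], [133, 138, 137], [132, 137, 137], [129, 133, 132], [134, 139, 138], [134, 140, 138], [125, 130, 131], [135, 140, 139], [132, 137, 136]], [[134, 139, 138], [135, 138, 138], [136, 139, 138], [131, 137, 135], [131, 137, 135], [141, 148, 146], [133, 137, 135], [131, 137, 136], [124, 128, 128]], [[139, 144, 143], [138, 143, 142], [133, 138, 136], [139, 145, 143], [136, 141, 139], [137, 141, 141], [134, 137, 137], [133, 139, 138], [131, 138, 137]]]
```

```bash
cat >> h.py <<'E'
def trayfit(im,c,near,z=.056):
    best=None
    for st,k,P in poly(cv2.morphologyEx(blue(im),cv2.MORPH_CLOSE,np.ones((25,25))),z,c,amin=1000):
        r=cv2.minAreaRect((P*1000).astype(np.float32)); d=np.hypot(r[0][0]-near[0]*1000,r[0][1]-near[1]*1000)
        if best is None or d<best[0]: best=(d,st,r)
    return best
E
python3 -c "
from h import *
plan([down([.553,-.262,.2],12.5)])"
```

```text
[ 0.666  0.114  0.104 -0.003 -0.004 -0.497] tcp [ 0.553 -0.262  0.2  ]
```

```bash
python3 -m handwheel '[[0.1,0.02,0.01,0,0,-0.08],[0.22,0.04,0.03,0,0,-0.17],[0.36,0.06,0.05,0,0,-0.27],[0.5,0.08,0.08,0,0,-0.37],[0.6,0.1,0.104,0,0,-0.45],[0.666,0.114,0.104,-0.003,-0.004,-0.497],[0.666,0.114,0.104,-0.003,-0.004,-0.497],[0.666,0.114,0.104,-0.003,-0.004,-0.497],[0.666,0.114,0.104,-0.003,-0.004,-0.497]]' | grep -E "wr|ti"
python3 - <<'E'
from h import *
im,c=snap('wrist','b2'); T=toolT(); print(T[:3,3],Ro.from_matrix(T[:3,:3]).as_euler('xyz',degrees=True))
for z in (.056,.0): 
    b=trayfit(im,c,[.626,-.246],z); print(z,b)
print(balls(im))
g=b[2][0]
# silhouette along the tray axes through middle: edges from closed mask
m=cv2.morphologyEx(blue(im),cv2.MORPH_CLOSE,np.ones((25,25)))
r=trayfit(im,c,[.626,-.246],.056)[2]; C=np.array([*r[0],56])/1000
u,v=proj('wrist',C,c).round().astype(int); col=np.nonzero(m[:,u])[0]; row=np.nonzero(m[v])[0]; print(u,v,col.min(),col.max(),row.min(),row.max())
g=cv2.cvtColor(im,cv2.COLOR_BGR2GRAY).astype(int); print('row',g[v,row.min()-6:row.min()+14],g[v,row.max()-14:row.max()+6]); print('col',g[max(col.min()-6,0):col.min()+16,u],g[col.max()-16:col.max()+6,u])
E
```

```text
time: 48.6
wrist_force: [-1.1, -0.8, -0.3]
[ 0.5526 -0.2627  0.2017] [179.8963  -0.0526  12.4426]
0.056 (np.float64(62.8894306853723), array([  250,    71,   160,   193, 13651], dtype=int32), ((589.9647216796875, -297.5416259765625), (222.16867065429688, 118.38605499267578), 57.858306884765625))
0.0 (np.float64(73.76357009295444), array([  250,    71,   160,   193, 13651], dtype=int32), ((583.6283569335938, -306.37969970703125), (260.44927978515625, 138.78443908691406), 57.858238220214844))
[[108, 36, 35, 37, 721], [114, 86, 18, 20, 275], [276, 100, 23, 23, 373], [356, 169, 19, 18, 242], [376, 170, 19, 22, 292]]
324 171 171 244 251 400
row [158 159 158 161 164 122  73  92  83  22  28  29  50  57  57  56  52  56
  58  55] [ 45  51  42  44  38  36  37  33  39  49  52  61  67  99  88 119 160 154
 150 149]
col [94 94 95 96 94 95 96 96 94 95 98 97 99 93 94 91 92 90 89 93 90 89] [ 69  66  68  71  88  83  88  84  79  77  74  65  57  61  66  65  70  87
 142 159 155 150]
```

```bash
sed -i 's/np.ones((25,25))/np.ones((3,3))/' h.py; python3 - <<'E'
from h import *
c=viewer.calibration('wrist'); im=cv2.imread('pics/b2.png')
for z in (.056,.01,.0): print(z,trayfit(im,c,[.626,-.246],z))
C=-np.array(c['R']).T@c['t']; print('cam',C)
E
```

```text
0.056 (np.float64(1.1381843420424715), array([ 250,   71,   65,  111, 6225], dtype=int32), ((625.1295776367188, -246.73336791992188), (111.35089111328125, 64.04212188720703), 12.638480186462402))
0.01 (np.float64(1.3094220390411444), array([ 250,   71,   65,  111, 6225], dtype=int32), ((624.9389038085938, -246.76724243164062), (127.09003448486328, 73.09428405761719), 12.638492584228516))
0.0 (np.float64(1.3474833419869416), array([ 250,   71,   65,  111, 6225], dtype=int32), ((624.8974609375, -246.77467346191406), (130.51158142089844, 75.0621337890625), 12.638494491577148))
cam [ 0.6265 -0.2465  0.3814]
```

```bash
python3 - <<'E'
from h import *
plan([down([.625,-.2468,.10],12.64),down([.625,-.2468,.023],12.64),down([.625,-.2468,.13],12.64),down([.55,-.2406,.14],5),down([.4739,-.2344,.14],-2.1)])
E
```

```text
[ 0.37  -0.     0.509  0.003 -0.002 -0.007] tcp [ 0.625 -0.247  0.1  ]
[0.    0.    0.385 0.    0.    0.   ] tcp [ 0.625 -0.247  0.023]
[ 0.     0.    -0.535  0.     0.     0.   ] tcp [ 0.625 -0.247  0.13 ]
[-0.359 -0.112 -0.05   0.     0.     0.255] tcp [ 0.55  -0.241  0.14 ]
[-0.376 -0.064  0.     0.     0.     0.237] tcp [ 0.474 -0.234  0.14 ]
```

```bash
python3 -m handwheel '[[0.07,0,0.08,0,0,0],[0.15,0,0.18,0,0,0],[0.23,0,0.29,0,0,0],[0.31,0,0.4,0,0,0],[0.37,0,0.49,0,0,-0.007],[0.37,0,0.509,0,0,-0.007],[0.37,0,0.509,0,0,-0.007],[0.37,0,0.509,0,0,-0.007]]' | grep -E "wr|ti"
python3 -c "
from h import *
print(toolT()[:3,3]); plan([down([.625,-.2468,.023],12.64)])"
python3 -m handwheel '[[0,0,0.06,0,0,0],[0,0,0.14,0,0,0],[0,0,0.24,0,0,0],[0,0,0.32,0,0,0],[0,0,0.37,0,0,0],[0,0,0.385,0,0,0],[0,0,0.385,0,0,0],[0,0,0.385,0,0,0]]' | grep -E "wr|ti|pos"
python3 -m handwheel '[[0,0,0,0,0,0],[0,0,0,0,0,0],[0,0,0,0,0,0],[0,0,0,0,0,0],[0,0,0,0,0,0],[0,0,0,0,0,0],[0,0,0,0,0,0],[0,0,0,0,0,0]]' 1 | grep -E "wr|ti|pos|wid|fin|rot"
```

```text
time: 49.32
wrist_force: [-0.5, 0.3, 1.1]
[ 0.6249 -0.2481  0.1009]
[ 0.001 -0.007  0.389  0.005 -0.003 -0.001] tcp [ 0.625 -0.247  0.023]
time: 49.98
tool_pos: [0.6261, -0.2484, 0.0239]
wrist_force: [1.4, 0.3, 0.0]
time: 50.65
tool_pos: [0.6257, -0.2476, 0.023]
ee_rot: [3.14, -0.001, 0.221]
wrist_force: [-0.1, 1.3, 1.9]
width: 0.0639
finger_force: 30.0
```

```bash
python3 -m handwheel '[[0,0,-0.02,0,0,0],[0,0,-0.07,0,0,0],[0,0,-0.15,0,0,0],[0,0,-0.25,0,0,0],[0,0,-0.35,0,0,0],[0,0,-0.45,0,0,0],[0,0,-0.51,0,0,0],[0,0,-0.535,0,0,0],[0,0,-0.535,0,0,0]]' | grep -E "wr|ti"
python3 -m handwheel '[[-0.01,-0.003,-0.001,0,0,0.007],[-0.035,-0.01,-0.005,0,0,0.025],[-0.08,-0.025,-0.011,0,0,0.057],[-0.14,-0.044,-0.02,0,0,0.1],[-0.2,-0.063,-0.028,0,0,0.142],[-0.26,-0.082,-0.036,0,0,0.185],[-0.31,-0.097,-0.043,0,0,0.22],[-0.345,-0.108,-0.048,0,0,0.245],[-0.359,-0.112,-0.05,0,0,0.255],[-0.359,-0.112,-0.05,0,0,0.255]]' | grep -E "wr|ti"
python3 -m handwheel '[[-0.01,-0.002,0,0,0,0.007],[-0.035,-0.006,0,0,0,0.023],[-0.085,-0.015,0,0,0,0.053],[-0.145,-0.025,0,0,0,0.092],[-0.21,-0.036,0,0,0,0.132],[-0.27,-0.046,0,0,0,0.17],[-0.32,-0.055,0,0,0,0.202],[-0.36,-0.061,0,0,0,0.227],[-0.376,-0.064,0,0,0,0.237],[-0.376,-0.064,0,0,0,0.237]]' | grep -E "wr|ti"
python3 -c "
from h import *
o=robot.get_obs(); print(toolT()[:3,3],o['ee_rot'],o['width']); plan([down([.4744,-.2344,.06],-2.1),down([.4744,-.2344,.030],-2.1)])
im,c=snap('wrist','b3'); print(balls(im))"
```

```text
time: 51.4
wrist_force: [0.1, 0.0, -0.7]
time: 52.23
wrist_force: [0.8, 1.0, -1.8]
time: 53.07
wrist_force: [0.1, -0.2, -1.5]
[ 0.4738 -0.2353  0.1395] [ 3.1399 -0.0016 -0.0379] 0.06375976277302765
[ 0.002 -0.005  0.398  0.003 -0.003 -0.002] tcp [ 0.474 -0.234  0.06 ]
[0.   0.   0.15 0.   0.   0.  ] tcp [ 0.474 -0.234  0.03 ]
[[85, 0, 22, 30, 448], [74, 21, 22, 23, 401], [86, 53, 17, 24, 333], [394, 67, 19, 26, 371], [413, 68, 24, 26, 403], [273, 204, 43, 44, 1361]]
```

```bash
python3 -m handwheel '[[0.002,-0.005,0.04,0,0,0],[0.002,-0.005,0.11,0,0,0],[0.002,-0.005,0.2,0,0,0],[0.002,-0.005,0.29,0,0,0],[0.002,-0.005,0.36,0,0,0],[0.002,-0.005,0.41,0,0,0],[0.002,-0.005,0.44,0,0,0],[0.002,-0.005,0.45,0,0,0],[0.002,-0.005,0.45,0,0,0]]' | grep -E "wr|ti|pos"
python3 -m handwheel '[[0,0,0.015,0,0,0],[0,0,0.03,0,0,0],[0,0,0.045,0,0,0],[0,0,0.06,0,0,0],[0,0,0.06,0,0,0],[0,0,0.06,0,0,0]]' | grep -E "wr|ti|pos"
python3 -m handwheel '[[0,0,0.01,0,0,0],[0,0,0.02,0,0,0],[0,0,0.03,0,0,0],[0,0,0.03,0,0,0],[0,0,0.03,0,0,0]]' | grep -E "wr|ti|pos"
python3 -m handwheel '[[0,0,0.005,0,0,0],[0,0,0.01,0,0,0],[0,0,0.01,0,0,0]]' | grep -E "wr|ti|pos"
```

```text
time: 53.87
tool_pos: [0.475, -0.2344, 0.049]
wrist_force: [-0.6, -0.1, -2.8]
time: 54.37
tool_pos: [0.4748, -0.2344, 0.0372]
wrist_force: [0.4, 0.4, -1.3]
time: 54.78
tool_pos: [0.4748, -0.2344, 0.0311]
wrist_force: [-1.1, 0.7, -1.6]
time: 55.03
tool_pos: [0.4752, -0.2347, 0.0299]
wrist_force: [-0.2, 0.4, 2.4]
```

```bash
python3 -m handwheel '[[0,0,0,0,0,0],[0,0,0,0,0,0],[0,0,0,0,0,0],[0,0,0,0,0,0],[0,0,0,0,0,0]]' -1 | grep -E "wr|ti|pos|wid"
python3 -m handwheel '[[0,0,-0.06,0,0,0],[0,0,-0.16,0,0,0],[0,0,-0.3,0,0,0],[0,0,-0.45,0,0,0],[0,0,-0.6,0,0,0],[0,0,-0.75,0,0,0],[0,0,-0.85,0,0,0],[0,0,-0.85,0,0,0],[0,0,-0.85,0,0,0]]' | grep -E "wr|ti|pos|wid"
python3 -c "
from h import *
plan([down([.4796,-.3555,.2],-3.2)])"
```

```text
time: 55.45
tool_pos: [0.475, -0.2345, 0.0293]
wrist_force: [1.0, 0.1, -0.3]
width: 0.0926
time: 56.2
tool_pos: [0.4754, -0.2347, 0.2015]
wrist_force: [-0.6, -0.5, -1.1]
width: 0.094
[ 0.043  0.603  0.01   0.007 -0.009  0.036] tcp [ 0.48  -0.356  0.2  ]
```

```bash
python3 -m handwheel '[[0.01,0.1,0,0,0,0.01],[0.02,0.22,0,0,0,0.02],[0.03,0.35,0,0,0,0.03],[0.04,0.48,0,0,0,0.036],[0.043,0.57,0,0,0,0.036],[0.043,0.603,0,0,0,0.036],[0.043,0.603,0,0,0,0.036],[0.043,0.603,0,0,0,0.036],[0.043,0.603,0,0,0,0.036]]' | grep -E "wr|ti|pos"
python3 - <<'E'
from h import *
im,c=snap('wrist','b4')
for z in (.056,.01): print(z,trayfit(im,c,[.5545,-.36],z))
r=trayfit(im,c,[.5545,-.36],.056)[2]; yaw=r[2]-90 if r[1][1]>r[1][0] else r[2]; C=np.array(r[0])/1000; print(C,yaw)
plan([down([*C,.1],yaw),down([*C,.023],yaw),down([*C,.15],yaw),down([.4739,-.2344,.15],-2.1)])
print(balls(im))
E
```

```text
time: 56.95
tool_pos: [0.4788, -0.3538, 0.199]
wrist_force: [0.0, 0.8, 0.2]
0.056 (np.float64(1.1721057366667667), array([ 252,   68,   66,  112, 5967], dtype=int32), ((555.4768676757812, -359.3522644042969), (64.31158447265625, 111.583984375), 86.40979766845703))
0.01 (np.float64(1.2073302438769675), array([ 252,   68,   66,  112, 5967], dtype=int32), ((555.6239624023438, -359.55914306640625), (73.47887420654297, 127.48973846435547), 86.40979766845703))
[ 0.5555 -0.3594] -3.5902023315429688
[ 0.383  0.006  0.497  0.001 -0.002  0.015] tcp [ 0.555 -0.359  0.1  ]
[0.    0.    0.385 0.    0.    0.   ] tcp [ 0.555 -0.359  0.023]
[ 0.     0.    -0.635  0.     0.     0.   ] tcp [ 0.555 -0.359  0.15 ]
[-0.446 -0.598  0.     0.     0.    -0.05 ] tcp [ 0.474 -0.234  0.15 ]
[[30, 46, 18, 35, 406], [285, 78, 22, 23, 369], [261, 80, 23, 22, 396], [39, 88, 8, 18, 114], [172, 179, 22, 22, 327]]
```

```bash
python3 -m handwheel '[[0.07,0.001,0.08,0,0,0],[0.15,0.003,0.18,0,0,0],[0.23,0.005,0.29,0,0,0],[0.31,0.006,0.4,0,0,0.015],[0.383,0.006,0.47,0,0,0.015],[0.383,0.006,0.497,0,0,0.015],[0.383,0.006,0.497,0,0,0.015],[0.383,0.006,0.497,0,0,0.015]]' | grep -E "wr|ti|pos"
python3 -m handwheel '[[0,0,0.06,0,0,0],[0,0,0.14,0,0,0],[0,0,0.24,0,0,0],[0,0,0.32,0,0,0],[0,0,0.37,0,0,0],[0,0,0.385,0,0,0],[0,0,0.385,0,0,0],[0,0,0.385,0,0,0]]' | grep -E "wr|ti|pos"
python3 -m handwheel '[[0,0,0,0,0,0],[0,0,0,0,0,0],[0,0,0,0,0,0],[0,0,0,0,0,0],[0,0,0,0,0,0],[0,0,0,0,0,0],[0,0,0,0,0,0],[0,0,0,0,0,0]]' 1 | grep -E "wr|ti|pos|wid|fin|rot"
python3 -m handwheel '[[0,0,-0.02,0,0,0],[0,0,-0.07,0,0,0],[0,0,-0.15,0,0,0],[0,0,-0.25,0,0,0],[0,0,-0.35,0,0,0],[0,0,-0.45,0,0,0],[0,0,-0.54,0,0,0],[0,0,-0.61,0,0,0],[0,0,-0.635,0,0,0],[0,0,-0.635,0,0,0]]' | grep -E "wr|ti"
python3 -m handwheel '[[-0.01,-0.012,0,0,0,0],[-0.035,-0.045,0,0,0,-0.005],[-0.085,-0.115,0,0,0,-0.01],[-0.15,-0.2,0,0,0,-0.015],[-0.22,-0.295,0,0,0,-0.025],[-0.295,-0.395,0,0,0,-0.035],[-0.36,-0.483,0,0,0,-0.04],[-0.41,-0.55,0,0,0,-0.045],[-0.436,-0.585,0,0,0,-0.05],[-0.446,-0.598,0,0,0,-0.05]]' | grep -E "wr|ti|pos"
python3 -c "
from h import *
o=robot.get_obs(); print(toolT()[:3,3],o['ee_rot'],o['width']); plan([down([.4739,-.2344,.096],-2.1)])
im,c=snap('wrist','b5'); print(balls(im))
im,c=snap('scene','b5s'); print(balls(im))"
```

```text
time: 57.67
tool_pos: [0.5552, -0.3602, 0.1009]
wrist_force: [0.4, -0.1, 0.3]
time: 58.33
tool_pos: [0.556, -0.3614, 0.0245]
wrist_force: [-0.3, -1.2, -0.6]
time: 59.0
tool_pos: [0.5558, -0.3606, 0.0237]
ee_rot: [3.14, -0.002, -0.064]
wrist_force: [-0.1, 1.0, 3.1]
width: 0.0637
finger_force: 30.0
time: 59.83
wrist_force: [0.1, -0.0, -1.3]
time: 60.67
tool_pos: [0.4727, -0.2339, 0.149]
wrist_force: [-0.2, -0.3, -1.2]
[ 0.4727 -0.2339  0.149 ] [ 3.1412  0.0003 -0.0365] 0.06403496095581131
[0.006 0.002 0.265 0.001 0.001 0.   ] tcp [ 0.474 -0.234  0.096]
[[80, 1, 33, 43, 837], [92, 52, 18, 24, 331], [232, 189, 41, 43, 1222], [275, 199, 43, 42, 1428]]
[[455, 15, 5, 6, 22], [194, 18, 35, 33, 233], [117, 43, 28, 28, 448], [265, 142, 9, 7, 52], [266, 167, 7, 7, 42], [286, 228, 8, 8, 53], [272, 235, 17, 14, 112], [276, 312, 5, 5, 22]]
```

```bash
python3 -m handwheel '[[0.01,0.004,0.03,0,0,0],[0.01,0.004,0.08,0,0,0],[0.01,0.004,0.14,0,0,0],[0.01,0.004,0.2,0,0,0],[0.01,0.004,0.24,0,0,0],[0.01,0.004,0.26,0,0,0],[0.01,0.004,0.265,0,0,0],[0.01,0.004,0.265,0,0,0]]' | grep -E "wr|ti|pos"
python3 -m handwheel '[[0,0,0.015,0,0,0],[0,0,0.03,0,0,0],[0,0,0.045,0,0,0],[0,0,0.06,0,0,0],[0,0,0.06,0,0,0],[0,0,0.06,0,0,0]]' | grep -E "wr|ti|pos"
python3 -m handwheel '[[0,0,0.01,0,0,0],[0,0,0.02,0,0,0],[0,0,0.03,0,0,0],[0,0,0.03,0,0,0],[0,0,0.03,0,0,0]]' | grep -E "wr|ti|pos"
python3 -m handwheel '[[0,0,0.004,0,0,0],[0,0,0.008,0,0,0],[0,0,0.008,0,0,0]]' | grep -E "wr|ti|pos"
```

```text
time: 61.43
tool_pos: [0.4758, -0.2365, 0.0964]
wrist_force: [0.2, -0.1, -1.6]
time: 61.93
tool_pos: [0.4758, -0.2365, 0.0847]
wrist_force: [0.5, 0.1, -0.5]
time: 62.35
tool_pos: [0.4758, -0.2364, 0.0786]
wrist_force: [-0.5, 0.4, -2.4]
time: 62.6
tool_pos: [0.4761, -0.2364, 0.0776]
wrist_force: [-0.1, 1.5, -0.0]
```

```bash
python3 -m handwheel '[[0,0,0.004,0,0,0],[0,0,0.008,0,0,0],[0,0,0.008,0,0,0]]' | grep -E "wr|ti|pos"
python3 -m handwheel '[[0,0,0,0,0,0],[0,0,0,0,0,0],[0,0,0,0,0,0],[0,0,0,0,0,0],[0,0,0,0,0,0]]' -1 | grep -E "wr|ti|pos|wid"
python3 -m handwheel '[[0,0,-0.06,0,0,0],[0,0,-0.16,0,0,0],[0,0,-0.3,0,0,0],[0,0,-0.45,0,0,0],[0,0,-0.6,0,0,0],[0,0,-0.65,0,0,0],[0,0,-0.65,0,0,0]]' | grep -E "wr|ti|pos|wid"
python3 -c "
from h import *
print(robot.get_obs()['joint_positions'])
T=toolT()
a=np.array([.648,-.053]); 
for y in (176.5,):
    p=a-.075*np.array([np.cos(np.radians(y)),np.sin(np.radians(y))]); print(p)
plan([down([.52,-.2,.22],26.5),down([.6,-.15,.22],56.5),down([.66,-.1,.22],86.5),down([.7,-.07,.22],116.5),down([.715,-.06,.2],146.5),down([*p,.2],176.5)])
"
```

```text
time: 62.85
tool_pos: [0.4761, -0.2364, 0.0775]
wrist_force: [-2.9, 3.5, 7.6]
time: 63.27
tool_pos: [0.4759, -0.2367, 0.0755]
wrist_force: [0.2, -0.4, -0.1]
width: 0.0927
time: 63.85
tool_pos: [0.4775, -0.2375, 0.2102]
wrist_force: [0.8, -0.1, 0.1]
width: 0.0943
[-0.5674  0.0412  1.4101 -0.0007  1.68    1.0411]
[ 0.7229 -0.0576]
[ 0.205 -0.195 -0.048  0.015 -0.013 -0.955] tcp [ 0.52 -0.2   0.22]
[ 0.47  -0.045  0.     0.     0.    -1.   ] tcp [ 0.6  -0.15  0.22]
[ 0.374  0.112  0.     0.     0.    -1.   ] tcp [ 0.66 -0.1   0.22]
[ 0.162  0.19   0.     0.     0.    -1.   ] tcp [ 0.7  -0.07  0.22]
[ 0.011  0.089  0.1    0.     0.    -1.   ] tcp [ 0.715 -0.06   0.2  ]
[-0.026  0.032  0.     0.     0.    -1.   ] tcp [ 0.723 -0.058  0.2  ]
```

```bash
python3 -m handwheel '[[0.04,-0.04,-0.01,0,0,-0.18],[0.08,-0.08,-0.02,0,0,-0.38],[0.12,-0.12,-0.03,0,0,-0.58],[0.16,-0.16,-0.04,0,0,-0.78],[0.205,-0.195,-0.048,0,0,-0.955],[0.205,-0.195,-0.048,0.015,-0.013,-0.955]]' | grep -E "wr"
python3 -m handwheel '[[0.09,-0.009,0,0,0,-0.2],[0.18,-0.018,0,0,0,-0.4],[0.27,-0.027,0,0,0,-0.6],[0.36,-0.036,0,0,0,-0.8],[0.47,-0.045,0,0,0,-1],[0.47,-0.045,0,0,0,-1]]' | grep -E "wr"
python3 -m handwheel '[[0.07,0.02,0,0,0,-0.2],[0.15,0.045,0,0,0,-0.4],[0.22,0.07,0,0,0,-0.6],[0.3,0.09,0,0,0,-0.8],[0.374,0.112,0,0,0,-1],[0.374,0.112,0,0,0,-1]]' | grep -E "wr"
python3 -m handwheel '[[0.03,0.04,0,0,0,-0.2],[0.06,0.08,0,0,0,-0.4],[0.1,0.12,0,0,0,-0.6],[0.13,0.16,0,0,0,-0.8],[0.162,0.19,0,0,0,-1],[0.162,0.19,0,0,0,-1]]' | grep -E "wr"
python3 -m handwheel '[[0.002,0.02,0.02,0,0,-0.2],[0.004,0.04,0.04,0,0,-0.4],[0.006,0.06,0.06,0,0,-0.6],[0.008,0.07,0.08,0,0,-0.8],[0.011,0.089,0.1,0,0,-1],[0.011,0.089,0.1,0,0,-1]]' | grep -E "wr"
python3 -m handwheel '[[-0.005,0.006,0,0,0,-0.2],[-0.01,0.012,0,0,0,-0.4],[-0.015,0.02,0,0,0,-0.6],[-0.02,0.026,0,0,0,-0.8],[-0.026,0.032,0,0,0,-1],[-0.026,0.032,0,0,0,-1],[-0.026,0.032,0,0,0,-1],[-0.026,0.032,0,0,0,-1]]' | grep -E "wr|pos|rot|ti"
python3 - <<'E'
from h import *
im,c=snap('wrist','b6'); print(robot.get_obs()['joint_positions'])
for z in (.056,.01): print(z,trayfit(im,c,[.648,-.053],z))
r=trayfit(im,c,[.648,-.053],.056)[2]; yaw=(r[2]-90 if r[1][1]>r[1][0] else r[2])+180; C=np.array(r[0])/1000; print(C,yaw)
plan([down([*C,.1],yaw),down([*C,.023],yaw),down([*C,.19],yaw)])
print(balls(im))
E
```

```text
wrist_force: [-0.0, 0.4, -0.4]
wrist_force: [-0.6, -0.1, -0.2]
wrist_force: [-1.2, -0.2, -0.5]
wrist_force: [-0.4, -0.1, -0.0]
wrist_force: [-0.0, -0.8, -0.8]
time: 67.02
tool_pos: [0.7205, -0.0571, 0.1946]
ee_rot: [3.138, -0.008, 3.075]
wrist_force: [-0.1, -0.1, -0.6]
[-0.1589  0.4953  0.8813  0.0033  1.7728 -1.6633]
0.056 (np.float64(0.7139304665635159), array([ 249,   68,   67,  113, 5101], dtype=int32), ((647.2864379882812, -52.97706604003906), (64.19823455810547, 111.0769271850586), 86.43824005126953))
0.01 (np.float64(1.0292444201692976), array([ 249,   68,   67,  113, 5101], dtype=int32), ((646.97119140625, -52.97005081176758), (73.45838165283203, 127.09904479980469), 86.438232421875))
[ 0.6473 -0.053 ] 176.43824005126953
[ 0.363 -0.006  0.476  0.008 -0.014 -0.007] tcp [ 0.647 -0.053  0.1  ]
[0.    0.    0.385 0.    0.    0.   ] tcp [ 0.647 -0.053  0.023]
[ 0.     0.    -0.835  0.     0.     0.   ] tcp [ 0.647 -0.053  0.19 ]
[[80, 0, 24, 12, 205], [534, 53, 16, 13, 137], [269, 95, 21, 23, 387], [255, 130, 53, 43, 1183]]
```

```bash
python3 -c "
from h import *
m=blue(cv2.imread('pics/b6.png'))
for v in (70,74,80,90,165,172,176,179): 
    r=np.nonzero(m[v,240:325])[0]+240; print(v,r.min() if len(r) else None,r.max() if len(r) else None)"
python3 -m handwheel '[[0.07,-0.001,0.08,0,0,0],[0.15,-0.003,0.18,0,0,0],[0.23,-0.005,0.29,0,0,0],[0.31,-0.006,0.39,0,0,-0.007],[0.363,-0.006,0.45,0,-0.014,-0.007],[0.363,-0.006,0.476,0.008,-0.014,-0.007],[0.363,-0.006,0.476,0.008,-0.014,-0.007],[0.363,-0.006,0.476,0.008,-0.014,-0.007]]' | grep -E "wr|ti|pos"
python3 -m handwheel '[[0,0,0.06,0,0,0],[0,0,0.14,0,0,0],[0,0,0.24,0,0,0],[0,0,0.32,0,0,0],[0,0,0.37,0,0,0],[0,0,0.385,0,0,0],[0,0,0.385,0,0,0],[0,0,0.385,0,0,0]]' | grep -E "wr|ti|pos"
```

```text
70 265 298
74 261 302
80 255 308
90 249 314
165 250 314
172 250 314
176 251 314
179 251 314
time: 67.73
tool_pos: [0.6487, -0.0529, 0.1008]
wrist_force: [0.4, -0.4, 0.5]
time: 68.4
tool_pos: [0.6487, -0.053, 0.0238]
wrist_force: [-0.4, 0.1, 0.0]
```

```bash
python3 -m handwheel '[[0,0,0,0,0,0],[0,0,0,0,0,0],[0,0,0,0,0,0],[0,0,0,0,0,0],[0,0,0,0,0,0],[0,0,0,0,0,0],[0,0,0,0,0,0],[0,0,0,0,0,0]]' 1 | grep -E "wr|ti|pos|wid|fin|rot"
python3 -m handwheel '[[0,0,-0.02,0,0,0],[0,0,-0.07,0,0,0],[0,0,-0.15,0,0,0],[0,0,-0.27,0,0,0],[0,0,-0.4,0,0,0],[0,0,-0.53,0,0,0],[0,0,-0.66,0,0,0],[0,0,-0.77,0,0,0],[0,0,-0.83,0,0,0],[0,0,-0.835,0,0,0]]' | grep -E "wr|ti|pos"
python3 - <<'E'
from h import *
a=toolT()[:3,3]; b=np.array([.4735,-.2346,.19])
plan([down(a+(b-a)*i/6,176.4-178.5*i/6) for i in range(1,7)])
E
```

```text
time: 69.07
tool_pos: [0.648, -0.0528, 0.0233]
ee_rot: [-3.142, 0.001, 3.084]
wrist_force: [0.9, 0.1, 2.2]
width: 0.0636
finger_force: 30.0
time: 69.9
tool_pos: [0.6492, -0.0531, 0.1943]
wrist_force: [0.1, 0.6, -0.6]
[ 0.138 -0.159  0.003  0.002  0.014  1.002] tcp [ 0.62  -0.083  0.194]
[ 0.039 -0.207  0.004  0.     0.     0.992] tcp [ 0.591 -0.114  0.193]
[-0.069 -0.199  0.004  0.     0.     0.992] tcp [ 0.561 -0.144  0.192]
[-0.158 -0.139  0.004  0.     0.     0.992] tcp [ 0.532 -0.174  0.191]
[-0.206 -0.042  0.004  0.     0.     0.992] tcp [ 0.503 -0.204  0.191]
[-0.2    0.066  0.004  0.     0.     0.992] tcp [ 0.474 -0.235  0.19 ]
```

```bash
python3 -m handwheel '[[0.003,-0.004,0,0,0,0.02],[0.014,-0.016,0,0,0,0.1],[0.03,-0.035,0,0,0,0.22],[0.05,-0.055,0,0,0,0.37],[0.07,-0.08,0,0,0,0.52],[0.09,-0.105,0,0,0,0.67],[0.11,-0.125,0,0,0,0.81],[0.125,-0.145,0,0,0,0.92],[0.135,-0.156,0.003,0,0.014,0.98],[0.138,-0.159,0.003,0.002,0.014,1]]' | grep -E "wr"
python3 -m handwheel '[[0.004,-0.02,0,0,0,0.1],[0.009,-0.046,0.001,0,0,0.22],[0.014,-0.077,0.002,0,0,0.37],[0.02,-0.11,0.002,0,0,0.52],[0.026,-0.14,0.003,0,0,0.67],[0.032,-0.17,0.004,0,0,0.82],[0.037,-0.195,0.004,0,0,0.94],[0.039,-0.207,0.004,0,0,0.992]]' | grep -E "wr"
python3 -m handwheel '[[-0.007,-0.02,0,0,0,0.1],[-0.015,-0.044,0.001,0,0,0.22],[-0.026,-0.074,0.002,0,0,0.37],[-0.036,-0.104,0.002,0,0,0.52],[-0.047,-0.134,0.003,0,0,0.67],[-0.057,-0.164,0.004,0,0,0.82],[-0.065,-0.188,0.004,0,0,0.94],[-0.069,-0.199,0.004,0,0,0.992]]' | grep -E "wr"
python3 -m handwheel '[[-0.016,-0.014,0,0,0,0.1],[-0.035,-0.03,0.001,0,0,0.22],[-0.058,-0.052,0.002,0,0,0.37],[-0.082,-0.073,0.002,0,0,0.52],[-0.106,-0.094,0.003,0,0,0.67],[-0.13,-0.115,0.004,0,0,0.82],[-0.15,-0.132,0.004,0,0,0.94],[-0.158,-0.139,0.004,0,0,0.992]]' | grep -E "wr"
python3 -m handwheel '[[-0.02,-0.004,0,0,0,0.1],[-0.045,-0.009,0.001,0,0,0.22],[-0.077,-0.016,0.002,0,0,0.37],[-0.108,-0.022,0.002,0,0,0.52],[-0.139,-0.028,0.003,0,0,0.67],[-0.17,-0.035,0.004,0,0,0.82],[-0.195,-0.04,0.004,0,0,0.94],[-0.206,-0.042,0.004,0,0,0.992]]' | grep -E "wr"
python3 -m handwheel '[[-0.02,0.007,0,0,0,0.1],[-0.044,0.015,0.001,0,0,0.22],[-0.075,0.025,0.002,0,0,0.37],[-0.105,0.035,0.002,0,0,0.52],[-0.135,0.045,0.003,0,0,0.67],[-0.165,0.055,0.004,0,0,0.82],[-0.19,0.063,0.004,0,0,0.94],[-0.2,0.066,0.004,0,0,0.992],[-0.2,0.066,0.004,0,0,0.992],[-0.2,0.066,0.004,0,0,0.992]]' | grep -E "wr|ti|pos|rot|wid"
python3 -c "
from h import *
plan([down([.4747,-.236,.145],-2.1),down([.4747,-.236,.1245],-2.1)])
im,c=snap('wrist','b7'); print(balls(im),robot.get_obs()['joint_positions'])"
```

```text
wrist_force: [-0.6, -0.1, -1.1]
wrist_force: [0.3, 0.1, -0.7]
wrist_force: [0.3, 0.9, -1.5]
wrist_force: [-0.3, 0.0, -0.2]
wrist_force: [-0.1, -0.1, -1.7]
time: 74.23
tool_pos: [0.4722, -0.234, 0.186]
ee_rot: [-3.14, 0.007, -0.035]
wrist_force: [-0.2, -0.2, -0.4]
width: 0.064
[ 0.014  0.01   0.205 -0.003  0.013  0.004] tcp [ 0.475 -0.236  0.145]
[0.    0.    0.102 0.    0.    0.   ] tcp [ 0.475 -0.236  0.124]
[[268, 203, 43, 43, 1260], [242, 254, 90, 61, 3062]] [-0.566   0.046   1.4527 -0.0024  1.6496  1.0395]
```

```bash
python3 -m handwheel '[[0.007,0.006,0.03,0,0,0],[0.007,0.006,0.08,0,0,0],[0.007,0.006,0.14,0,0,0],[0.007,0.006,0.18,0,0,0],[0.007,0.006,0.2,0,0,0],[0.007,0.006,0.2,0,0,0],[0.007,0.006,0.2,0,0,0]]' | grep -E "wr|ti|pos|rot"
python3 -m handwheel '[[0,0,0.015,0,0,0],[0,0,0.03,0,0,0],[0,0,0.045,0,0,0],[0,0,0.06,0,0,0],[0,0,0.06,0,0,0],[0,0,0.06,0,0,0]]' | grep -E "wr|ti|pos|rot"
python3 -m handwheel '[[0,0,0.01,0,0,0],[0,0,0.02,0,0,0],[0,0,0.03,0,0,0],[0,0,0.03,0,0,0],[0,0,0.03,0,0,0]]' | grep -E "wr|ti|pos"
```

```text
time: 74.87
tool_pos: [0.4728, -0.2353, 0.1456]
ee_rot: [-3.14, 0.008, -0.037]
wrist_force: [0.2, -0.1, -1.5]
time: 75.37
tool_pos: [0.4728, -0.2354, 0.1339]
ee_rot: [-3.14, 0.008, -0.037]
wrist_force: [-0.5, -0.6, -1.1]
time: 75.78
tool_pos: [0.4728, -0.2354, 0.1279]
wrist_force: [-0.8, 0.3, -0.7]
```

```bash
python3 -m handwheel '[[0.002,0,0.006,0,0.005,0],[0.004,0,0.012,0,0.01,0],[0.004,0,0.016,0,0.012,0],[0.004,0,0.016,0,0.012,0]]' | grep -E "wr|ti|pos|rot"
python3 -m handwheel '[[0,0,0.004,0,0,0],[0,0,0.008,0,0,0],[0,0,0.008,0,0,0]]' | grep -E "wr|ti|pos"
```

```text
time: 76.12
tool_pos: [0.4731, -0.2355, 0.1248]
ee_rot: [-3.141, 0.002, -0.037]
wrist_force: [-1.8, -1.3, 0.1]
time: 76.37
tool_pos: [0.4732, -0.2355, 0.1243]
wrist_force: [-4.5, 0.4, 5.2]
```

```bash
python3 -m handwheel '[[0,0,0,0,0,0],[0,0,0,0,0,0],[0,0,0,0,0,0],[0,0,0,0,0,0],[0,0,0,0,0,0]]' -1 | grep -E "wr|ti|pos|wid"
python3 -m handwheel '[[0,0,-0.06,0,0,0],[0,0,-0.16,0,0,0],[0,0,-0.3,0,0,0],[0,0,-0.45,0,0,0],[0,0,-0.5,0,0,0],[0,0,-0.5,0,0,0]]' | grep -E "wr|ti|pos|wid"
python3 -c "
from h import *
plan([down([.39,-.07,.2],-6.5)])"
```

```text
time: 76.78
tool_pos: [0.4739, -0.2354, 0.1231]
wrist_force: [0.3, 0.2, 0.1]
width: 0.0924
time: 77.28
tool_pos: [0.4755, -0.2366, 0.2279]
wrist_force: [0.7, 0.5, 0.3]
width: 0.094
[-0.459 -0.817  0.134  0.006 -0.013  0.147] tcp [ 0.39 -0.07  0.2 ]
```

```bash
python3 -m handwheel '[[-0.05,-0.1,0,0,0,0.02],[-0.12,-0.23,0,0,0,0.04],[-0.2,-0.38,0.03,0,0,0.06],[-0.29,-0.53,0.07,0,0,0.09],[-0.38,-0.68,0.11,0,0,0.12],[-0.44,-0.78,0.13,0,0,0.147],[-0.459,-0.817,0.134,0,0,0.147],[-0.459,-0.817,0.134,0,0,0.147],[-0.459,-0.817,0.134,0,0,0.147]]' | grep -E "wr|ti|pos|wid|rot"
python3 - <<'E'
from h import *
im,c=snap('wrist','b8'); hsv=cv2.cvtColor(im,cv2.COLOR_BGR2HSV)
m=((hsv[:,:,2]>110)&(hsv[:,:,0]>12)&(hsv[:,:,0]<35)&(hsv[:,:,1]>18)).astype(np.uint8); m=cv2.morphologyEx(m,cv2.MORPH_CLOSE,np.ones((5,5)))
for z in (.0,.01):
  for st,k,P in poly(m,z,c,amin=1500):
    r=cv2.minAreaRect((P*1000).astype(np.float32)); print(z,st,r)
C=-np.array(c['R']).T@c['t']; print(C)
u0,v0=proj('wrist',[.464,-.079,.0365],c); print(u0,v0)
cv2.imwrite('pics/b8c.png',cv2.resize(im[50:230,180:380],(666,600),interpolation=2))
E
```

```text
time: 78.03
tool_pos: [0.3881, -0.0692, 0.1962]
ee_rot: [-3.141, 0.001, -0.113]
wrist_force: [-0.1, 0.3, 0.5]
width: 0.0941
0.0 [ 256   73   67  108 6708] ((459.9990234375, -84.0779037475586), (76.13025665283203, 125.36860656738281), 84.25515747070312)
0.0 [ 514  137   43   80 2436] ((369.45953369140625, -444.97332763671875), (77.0408706665039, 117.8815689086914), 79.28665161132812)
0.01 [ 256   73   67  108 6708] ((460.09893798828125, -83.90802001953125), (74.10464477539062, 122.03287506103516), 84.25515747070312)
0.01 [ 514  137   43   80 2436] ((371.968505859375, -435.20111083984375), (74.99105834960938, 114.74510192871094), 79.28663635253906)
[ 0.4638 -0.0777  0.3758]
284.4462813385289 123.63098851349405
```

View pics/b8c.png

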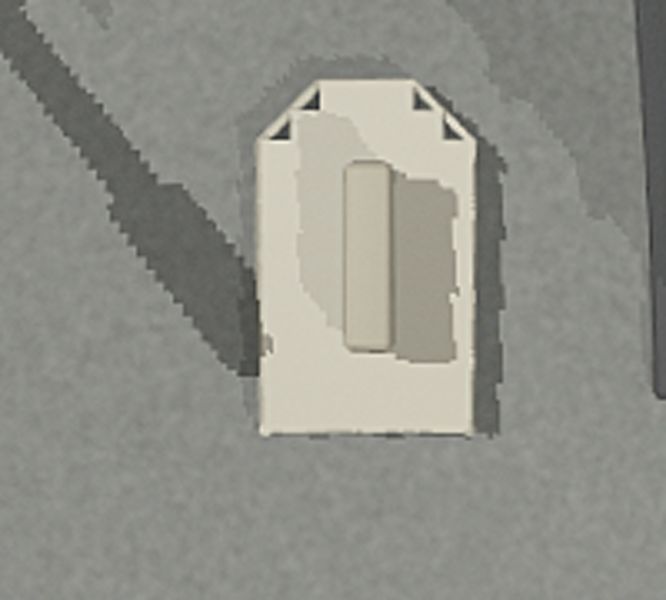

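```bash
python3 - <<'E'
from h import *
c=viewer.calibration('wrist'); print('bar',onz('wrist',290.5,126.9,.0365,c))
C=[.4601,-.084]
plan([down([*C,.08],-5.75),down([*C,.0155],-5.75),down([*C,.22],-5.75),down([.474,-.2355,.22],-2.1)])
E
```

```text
bar [ 0.4603 -0.0854  0.0365]
[ 0.364  0.031  0.582 -0.001  0.002 -0.026] tcp [ 0.46  -0.084  0.08 ]
[0.    0.    0.322 0.    0.    0.   ] tcp [ 0.46  -0.084  0.016]
[ 0.     0.    -1.022  0.     0.     0.   ] tcp [ 0.46  -0.084  0.22 ]
[ 0.145  0.747  0.     0.     0.    -0.122] tcp [ 0.474 -0.236  0.22 ]
```

```bash
python3 -m handwheel '[[0.07,0.006,0.1,0,0,0],[0.15,0.013,0.22,0,0,-0.01],[0.23,0.02,0.34,0,0,-0.02],[0.31,0.026,0.46,0,0,-0.026],[0.364,0.031,0.54,0,0,-0.026],[0.364,0.031,0.582,0,0,-0.026],[0.364,0.031,0.582,0,0,-0.026],[0.364,0.031,0.582,0,0,-0.026]]' | grep -E "wr|ti|pos"
python3 -m handwheel '[[0,0,0.06,0,0,0],[0,0,0.14,0,0,0],[0,0,0.22,0,0,0],[0,0,0.28,0,0,0],[0,0,0.31,0,0,0],[0,0,0.322,0,0,0],[0,0,0.322,0,0,0],[0,0,0.322,0,0,0]]' | grep -E "wr|ti|pos"
python3 -m handwheel '[[0,0,0,0,0,0],[0,0,0,0,0,0],[0,0,0,0,0,0],[0,0,0,0,0,0],[0,0,0,0,0,0],[0,0,0,0,0,0],[0,0,0,0,0,0],[0,0,0,0,0,0],[0,0,0,0,0,0],[0,0,0,0,0,0]]' 1 | grep -E "wr|ti|pos|wid|fin|rot"
python3 -m handwheel '[[0,0,0,0,0,0],[0,0,0,0,0,0],[0,0,0,0,0,0],[0,0,0,0,0,0],[0,0,0,0,0,0]]' 1 | grep -E "wr|ti|pos|wid|fin|rot"
```

```text
time: 78.75
tool_pos: [0.4594, -0.0838, 0.0802]
wrist_force: [-0.0, -0.3, -0.2]
time: 79.42
tool_pos: [0.4603, -0.0834, 0.0172]
wrist_force: [0.7, -0.0, 0.4]
time: 80.25
tool_pos: [0.4595, -0.0831, 0.0159]
ee_rot: [-3.141, 0.001, -0.1]
wrist_force: [-0.6, -1.2, 1.0]
width: 0.0306
finger_force: 0.0
time: 80.67
tool_pos: [0.4595, -0.0832, 0.0159]
ee_rot: [-3.141, 0.001, -0.1]
wrist_force: [0.4, 0.0, -0.1]
width: 0.0156
finger_force: 30.0
```

```bash
python3 -m handwheel '[[0,0,-0.03,0,0,0],[0,0,-0.1,0,0,0],[0,0,-0.22,0,0,0],[0,0,-0.36,0,0,0],[0,0,-0.5,0,0,0],[0,0,-0.64,0,0,0],[0,0,-0.78,0,0,0],[0,0,-0.9,0,0,0],[0,0,-0.98,0,0,0],[0,0,-1,0,0,0]]' | grep -E "wr|ti"
python3 -m handwheel '[[0.004,0.02,0,0,0,-0.004],[0.014,0.07,0,0,0,-0.012],[0.03,0.16,0,0,0,-0.026],[0.05,0.26,0,0,0,-0.043],[0.072,0.37,0,0,0,-0.06],[0.094,0.48,0,0,0,-0.08],[0.115,0.59,0,0,0,-0.097],[0.13,0.68,0,0,0,-0.11],[0.142,0.735,0,0,0,-0.12],[0.145,0.747,0,0,0,-0.122]]' | grep -E "wr|ti|pos"
python3 -m handwheel '[[0,0,0,0,0,0],[0,0,0,0,0,0]]' | grep -E "wr|ti|pos|rot|wid"
python3 -c "
from h import *
plan([down([.474,-.2355,.183],-2.1)])"
```

```text
time: 81.5
wrist_force: [0.6, -0.3, -1.3]
time: 82.33
tool_pos: [0.4726, -0.2367, 0.2133]
wrist_force: [-0.9, 1.1, -0.4]
time: 82.5
tool_pos: [0.4733, -0.2343, 0.2149]
ee_rot: [-3.139, 0.002, -0.036]
wrist_force: [0.7, -0.3, -0.6]
width: 0.0156
[ 0.004  0.006  0.16  -0.005  0.004  0.001] tcp [ 0.474 -0.236  0.183]
```

```bash
python3 -m handwheel '[[0.004,0.005,0.03,0,0,0],[0.004,0.005,0.08,0,0,0],[0.004,0.005,0.12,0,0,0],[0.004,0.005,0.15,0,0,0],[0.004,0.005,0.16,0,0,0],[0.004,0.005,0.16,0,0,0],[0.004,0.005,0.16,0,0,0],[0.004,0.005,0.16,0,0,0]]' | grep -E "wr|ti|pos|rot"
python3 -m handwheel '[[0,0,0.015,0,0,0],[0,0,0.03,0,0,0],[0,0,0.045,0,0,0],[0,0,0.06,0,0,0],[0,0,0.06,0,0,0],[0,0,0.06,0,0,0]]' | grep -E "wr|ti|pos|rot"
python3 -m handwheel '[[0,0,0.01,0,0,0],[0,0,0.02,0,0,0],[0,0,0.03,0,0,0],[0,0,0.03,0,0,0],[0,0,0.03,0,0,0]]' | grep -E "wr|ti|pos"
```

```text
time: 83.17
tool_pos: [0.4745, -0.2359, 0.1842]
ee_rot: [-3.141, 0.0, -0.036]
wrist_force: [-0.7, 1.2, -0.9]
time: 83.67
tool_pos: [0.4741, -0.2358, 0.1713]
ee_rot: [-3.14, 0.002, -0.036]
wrist_force: [0.1, 0.2, -1.6]
time: 84.08
tool_pos: [0.4745, -0.2358, 0.1657]
wrist_force: [0.4, -0.1, -1.7]
```

```bash
python3 -m handwheel '[[0,0,0.004,0,0,0],[0,0,0.009,0,0,0],[0,0,0.009,0,0,0],[0,0,0.009,0,0,0]]' | grep -E "wr|ti|pos"
python3 -m handwheel '[[0,0,0.004,0,0,0],[0,0,0.006,0,0,0],[0,0,0.006,0,0,0]]' | grep -E "wr|ti|pos"
python3 -m handwheel '[[0,0,0,0,0,0],[0,0,0,0,0,0],[0,0,0,0,0,0],[0,0,0,0,0,0],[0,0,0,0,0,0],[0,0,0,0,0,0]]' -0.3 | grep -E "wr|ti|pos|wid"
python3 -m handwheel '[[0,0,-0.06,0,0,0],[0,0,-0.16,0,0,0],[0,0,-0.3,0,0,0],[0,0,-0.45,0,0,0],[0,0,-0.55,0,0,0],[0,0,-0.55,0,0,0],[0,0,-0.55,0,0,0]]' | grep -E "wr|ti|pos|wid"
python3 - <<'E'
from h import *
im,c=snap('scene','f1'); d,cd=snap('side','f2'); w,cw=snap('wrist','f3'); print(balls(im))
# expected projections of lid bar top ends & stack in both views, vs cream mask
for n,I,C in (('scene',im,c),('side',d,cd)):
    print(n,'lid bar top',proj(n,[.4744,-.2355,.148+.0365],C).round(1),'lid corner +x edge',proj(n,[.4744+.062,-.238,.148],C).round(1))
    hsv=cv2.cvtColor(I,cv2.COLOR_BGR2HSV); m=((hsv[:,:,2]>110)&(hsv[:,:,0]>12)&(hsv[:,:,0]<35)&(hsv[:,:,1]>18)).astype(np.uint8)
    u,v=proj(n,[.4744,-.2355,.165],C).astype(int); nn,l,st,ce=cv2.connectedComponentsWithStats(m); print([ (s.tolist(),e.round(1).tolist()) for s,e in zip(st[1:],ce[1:]) if s[4]>150 and abs(e[0]-u)<60 and abs(e[1]-v)<60])
hsv=cv2.cvtColor(w,cv2.COLOR_BGR2HSV); m=((hsv[:,:,2]>110)&(hsv[:,:,0]>12)&(hsv[:,:,0]<35)&(hsv[:,:,1]>18)).astype(np.uint8)
for st,k,P in poly(m,.153,cw,amin=1500): print(st,cv2.minAreaRect((P*1000).astype(np.float32)))
E
```

```text
time: 84.42
tool_pos: [0.4746, -0.2359, 0.1642]
wrist_force: [0.8, -0.1, 0.2]
time: 84.67
tool_pos: [0.4747, -0.236, 0.1637]
wrist_force: [-0.1, 1.1, 4.4]
time: 85.17
tool_pos: [0.4741, -0.2358, 0.1623]
wrist_force: [-0.2, 0.5, 0.2]
width: 0.0522
time: 85.75
tool_pos: [0.475, -0.2363, 0.2749]
wrist_force: [0.2, 1.2, 0.1]
width: 0.0611
[[455, 15, 7, 6, 29], [195, 18, 34, 33, 239], [117, 43, 28, 28, 448], [276, 312, 5, 5, 21]]
scene lid bar top [273.1 136.5] lid corner +x edge [259.3 156.9]
[([231, 112, 35, 25, 512], [247.3, 124.6]), ([254, 125, 43, 34, 687], [272.6, 142.6])]
side lid bar top [245.2 219.1] lid corner +x edge [273.7 228. ]
[([213, 199, 63, 51, 1398], [244.6, 229.1])]
[ 469   73   42   75 2409] ((569.786376953125, -454.829833984375), (77.54621887207031, 48.85529327392578), 9.50852108001709)
[ 243  138   82  127 9178] ((474.87030029296875, -235.861572265625), (75.581787109375, 124.44532775878906), 87.92903900146484)
[ 387  205   54   73 2554] ((429.0675354003906, -370.94451904296875), (47.15419006347656, 77.9266357421875), 79.0493392944336)
[ 484  234   76   56 2072] ((386.87005615234375, -553.97216796875), (164.60520935058594, 66.60649108886719), 77.35255432128906)
```

```bash
python3 -c "
from bench import robot
print(robot.close_job())"
```

```text
the job is handed in; nothing more can be done
None
```

The job is handed in at about 86 s of the 210 s allowed: 3, 1 and 2 knobs went into the three trays, all three trays and the lid measured fully seated on the leftmost base, and the scoop is back level in its dish; the hand-in returned no verdict.

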